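# Nest the mixing pots at the marbling stall

## Robot

A 7-joint arm with a two-finger parallel gripper is mounted at the origin on the work surface. World frame = base frame: x ahead of the robot, y to its left, z up, the work surface at z = 0. Lengths are in m, angles in rad, forces in N, time in s.
With the tool pointing down it reaches from about 0.4 to 0.925 m from the base axis. Payload 4.1 kg.
Tool frame: the origin (TCP) lies on the centre line of the jaws, within the pads' length; the fingertips stand 14 mm ahead of it and the grasp point (between the pads) lies 5 mm behind it; z points along the fingers, y is the direction in which the jaws open and shut (so a half turn about z gives the same grasp; the last joint's range is limited). The gripper opens to 85 mm and grips with 20 to 120 N. Pads are 22 mm wide; open, the fingers measure 114 mm over their backs; the gripper's body (76 mm by 85 mm) begins 54 mm behind the grasp point. The pads swing forward as they close: fully open they stand 13 mm farther back than shut.
Start: joints at [1.024, 0.398, 0.045, 1.537, -0.019, 1.207, -0.051], TCP at [0.281, -0.586, 0.245] pointing down, gripper open.
Joint ranges: [-2.82, 2.82], [-0.49, 2.23], [-1.37, 1.46], [0, 2.46], [-1.36, 4.5], [0.23, 2], [-2.94, 2.94]. Speed limits (rad/s): [2.57, 2.57, 3.14, 3.14, 3.14, 3.14, 3.14].

## Interface

Orientations are given as a unit quaternion [x, y, z, w].
In Python, from station import r gives the robot as it stands.
- The arm moves only by the shell command python3 -m creep 'ROWS' [OPENING] [FORCE]. ROWS is JSON, a list of rows, each an object of numbers: "x", "y", "z": the shift along the tool's x, y, z in cm; "ax", "ay", "az": the turn, a rotation vector about the tool's x, y, z in degrees. A call has exactly 8 rows; each row is the pose to reach, as a shift and turn from the pose commanded when the call began, along the tool's axes at that moment; what a row does not reach only later rows make up. A row lasts 1/8 s, in which the tool goes at most 62.5 mm and 10.7 degrees, less where a joint would pass 70% of its speed; a pose out of reach is approached as far as the arm can. A call with a gripper value outside its range is refused whole. OPENING is the finger opening in cm, from 0 to 8.54, set as the call begins (- or left out, the last holds). The fingers move at their own pace and stop on an object; FORCE is the grip in N (left out, the last holds). Time passes only in rows, so rows that repeat a pose let the fingers close, or fill a call up. It gives the time, the measured TCP pose, the force and the opening at its end, in the units of the state.
- r.state(): the state, without advancing time (a new reading comes with each control period).
- r.grab_frame(name): name is "scene" or "side" or "wrist"; returns a dict with "color" (420x560x3 uint8, red, green, blue), "range_z" (420x560 float32, m along the optical axis (not along the pixel's ray), 0 where there is no reading), "mtx" (3x3 intrinsics, pixels), "xyz" and "attitude" of the camera in the world. Camera axes: x right, y down, z forward; pixel columns grow to the right and rows downward; lengths in m; the calibration is good to about 2 mm. A picture is of the moment at which its call begins.
- r.close_job(): hands the job in, once; it reports no verdict.
Trained networks look in a picture, given as the dict that the camera call returned (one of the last four; its "shot" number tells which), for a name from the list of things; names that differ only in an ending like _2 or _b are one class to them, and where a whole thing is asked for, a point or a joint stands for the part that bears it (a point fixed in the world has none). Each returns a list of dicts, best first, with "score" (0 to 1); they miss things now and then, are a little off and sometimes report something else, mostly with a low value. They report only what shows in the picture. A call takes as long as a camera call. They do not tell look-alikes from the thing itself.
- r.outline_of(picture, name): "mask" (420x560 bool, what is visible of it) and "at" ([column, row] as shares, 0 to 1, of the picture: columns of its width, rows of its height, amid what is visible of it).
- r.tip_of(picture, name): "at" ([column, row] as shares, 0 to 1, of the picture: columns of its width, rows of its height: a listed point, or the origin of a listed thing).
The state is a dict: "time": time; "qpos": joint angles; "qd": joint speeds; "joint_torque": joint torques, N m; "eef_pos": TCP position; "ee_rot": TCP orientation; "contact_force": force on the tool from outside, world axes, zero at the start; "moment": the same for the moment, N m; "gripper_width": finger opening in m.
Only numpy, scipy, OpenCV 4.12 (cv2) and the standard library are available. Lean on these libraries where they do the work, as an engineer would, in place of code of your own. Each camera call takes 0.05 s, during which the arm holds its last target. There are 200 camera calls.

## Task

Pack up the mixing pots on the round cork coaster: first stand the wide pot in the middle of the coaster, then the middle pot inside it, then the narrow pot inside that, and last put the wooden lid on the narrow pot. Fan the handles out, each pointing about 45 degrees round from the one below it, so that no handle lies over another. Leave the red and the blue paint bottle standing among the pots where they are.

Things in the scene. Friction and masses are not known exactly. Their poses are not given: they have to be found in the camera images.
- wide_pot: The widest and lowest round open pot of plain steel: outer diameter 64 mm, height 44 mm, wall 3 mm, floor 4 mm thick, about 130 g, standing upright. Origin on its axis at the underside; z up; +x points along its one flat handle: 12 mm wide (rounded end 18), 5 mm thick, centred 8 mm below the rim, reaching 87 mm from the axis.
- middle_pot: The middle-sized round open pot of plain steel: outer diameter 50 mm, height 66 mm, wall 3 mm, floor 4 mm thick, about 110 g, standing upright. Origin on its axis at the underside; z up; +x points along its one flat handle: 12 mm wide (rounded end 18), 5 mm thick, centred 8 mm below the rim, reaching 80 mm from the axis. In the wide pot its rim stands 26 mm above that pot's rim.
- narrow_pot: The narrowest and tallest round open pot of plain steel: outer diameter 36 mm, height 88 mm, wall 3 mm, floor 4 mm thick, about 90 g, standing upright. Origin on its axis at the underside; z up; +x points along its one flat handle: 12 mm wide (rounded end 18), 5 mm thick, centred 8 mm below the rim, reaching 73 mm from the axis. In the middle pot its rim stands 26 mm above that pot's rim.
- lid: Small round wooden lid, 30 g, lying right way up: a plug 22 mm in diameter and 6 mm high underneath, a disc 44 mm in diameter and 5 mm thick over it, and a knob 18 mm in diameter and 22 mm high on top (33 mm in all). Origin: centre of the plug's underside; z up. Seated on the narrow pot, the disc lies on the rim.
- coaster: Round cork coaster, fixed to the table, diameter 100 mm, 8 mm thick. Origin: centre of its underside. (The square blue-glazed tile of similar size, 90 mm wide and 8 mm thick, is not it.)
- bottle_a: Small red paint bottle with a pointed cap, 26 mm in diameter, 85 mm tall, standing loose. Origin: centre of its underside. To be left alone.
- bottle_b: Small blue paint bottle with a pointed cap, 26 mm in diameter, 85 mm tall, standing loose. Origin: centre of its underside. To be left alone.
- wide_pot_tip (a point): Outer end of the wide pot's handle, at the handle's mid-thickness, 87 mm from the pot's axis.
- middle_pot_tip (a point): Outer end of the middle pot's handle, at the handle's mid-thickness, 80 mm from the pot's axis.
- narrow_pot_tip (a point): Outer end of the narrow pot's handle, at the handle's mid-thickness, 73 mm from the pot's axis.
There are look-alikes about, which are no part of the job. Leave any yellow look-alike of the narrow_pot alone.

How it is judged:
By the outcome, as a careful person would: the job done as asked, in the order asked, and still so for the second after the job is handed in, with the robot touching nothing.
It also fails if it takes over 104 s, if anything falls off the work surface, if the arm or the gripper's body presses on something with over 40 N, if the wrist force passes 120 N, or if a joint passes its speed limit or range.

## Working session

There is one attempt and no reset: what is moved stays moved. The work goes in short steps, Python scripts to look and compute and a shell command to move; the robot and the scene stay as the last step left them, time stands still between calls to the robot, and variables do not carry over. Pictures are saved under pics/ and viewed, about 12 in all and at most 16, crops included, and the job is handed in when it is done.

```bash
ls; mkdir -p pics; cat > h.py <<'E'
from station import r
import numpy as np, cv2
from scipy.spatial.transform import Rotation as R
def cam(f):
    a=np.array(f["attitude"],float)
    Rm=a if a.shape==(3,3) else R.from_quat(a).as_matrix()
    return np.array(f["mtx"]),Rm,np.array(f["xyz"])
def cloud(f):
    K,Rm,t=cam(f); d=f["range_z"]; v,u=np.mgrid[:d.shape[0],:d.shape[1]]
    p=np.stack([(u-K[0,2])/K[0,0]*d,(v-K[1,2])/K[1,1]*d,d],-1)
    w=p@Rm.T+t; w[d<=0]=np.nan; return w
def proj(f,P):
    K,Rm,t=cam(f); c=(np.atleast_2d(P)-t)@Rm; c=c@K.T; return c[:,:2]/c[:,2:]
def ray_z(f,at,z):
    K,Rm,t=cam(f); u=at[0]*560;v=at[1]*420
    d=Rm@np.array([(u-K[0,2])/K[0,0],(v-K[1,2])/K[1,1],1]); return t+d*(z-t[2])/d[2]
def save(f,n,crop=None,s=1):
    im=f["color"][:,:,::-1]
    if crop: im=im[crop[1]:crop[3],crop[0]:crop[2]]
    cv2.imwrite("pics/"+n,cv2.resize(im,None,fx=s,fy=s,interpolation=cv2.INTER_CUBIC))
E
python3 - <<'E'
from h import *
s=r.state(); print({k:np.round(v,3).tolist() for k,v in s.items()})
fs={n:r.grab_frame(n) for n in("scene","side")}
for n,f in fs.items():
    print(n,f["xyz"],f["attitude"])
    save(f,n+"0.png",s=1.4)
    for k in ["wide_pot","middle_pot","narrow_pot","lid","coaster","bottle_a","wide_pot_tip","middle_pot_tip","narrow_pot_tip"]:
        c=cloud(f)
        if 'tip' in k: 
            for o in r.tip_of(f,k): print(k,round(o["score"],2),np.round(np.array(o["at"])*[560,420]))
        else:
            for o in r.outline_of(f,k):
                p=c[o["mask"]]; print(k,round(o["score"],2),np.round(np.array(o["at"])*[560,420]),np.round(np.nanmedian(p,0),3),o["mask"].sum())
E
```

```text
pics
{'time': 0.0, 'qpos': [1.024, 0.399, 0.045, 1.538, -0.019, 1.207, -0.051], 'qd': [0.0, 0.001, -0.002, 0.001, 0.002, 0.002, -0.0], 'joint_torque': [0.0, -47.512, 1.365, -25.421, 0.012, 0.01, 0.0], 'eef_pos': [0.281, -0.585, 0.244], 'ee_rot': [0.975, 0.222, -0.0, -0.001], 'contact_force': [1.198, 0.277, 0.818], 'moment': [-0.026, -0.025, 0.022], 'gripper_width': 0.085}
scene [ 0.94069729 -0.79629988  0.77866493] [ 0.86528197  0.2257523  -0.11407711 -0.4327926 ]
wide_pot 0.56 [326. 252.] [ 0.604 -0.01   0.029] 893
middle_pot 0.58 [374. 192.] [0.605 0.241 0.048] 608
narrow_pot 0.71 [273. 227.] [ 0.469 -0.028  0.068] 624
narrow_pot 0.69 [277. 197.] [0.423 0.077 0.071] 512
lid 0.59 [270. 351.] [ 0.626 -0.296  0.013] 396
coaster 0.63 [203. 307.] [ 0.439 -0.259  0.01 ] 1458
bottle_a 0.63 [270. 275.] [ 0.54  -0.146  0.041] 317
bottle_a 0.61 [332. 208.] [0.548 0.132 0.04 ] 265
wide_pot_tip 0.78 [303. 230.]
wide_pot_tip 0.45 [275. 245.]
middle_pot_tip 0.64 [359. 167.]
narrow_pot_tip 0.87 [243. 207.]
narrow_pot_tip 0.71 [260. 180.]
narrow_pot_tip 0.7 [328. 217.]
side [-0.04922698  0.56175538  0.58843863] [-0.32423545  0.81587022 -0.44007141  0.18858506]
wide_pot 0.87 [255. 207.] [ 0.599 -0.005  0.03 ] 711
middle_pot 0.87 [157. 259.] [0.584 0.263 0.051] 866
middle_pot 0.5 [221. 247.] [0.537 0.147 0.039] 328
middle_pot 0.31 [370. 204.] [ 0.432 -0.247  0.007] 742
narrow_pot 0.85 [283. 252.] [0.411 0.097 0.063] 891
narrow_pot 0.84 [301. 219.] [ 0.454 -0.009  0.065] 704
narrow_pot 0.53 [314. 193.] [ 0.529 -0.13   0.039] 257
lid 0.7 [322. 169.] [ 0.62  -0.283  0.01 ] 120
coaster 0.68 [368. 202.] [ 0.432 -0.246  0.007] 729
bottle_a 0.73 [315. 194.] [ 0.529 -0.131  0.041] 242
bottle_a 0.59 [220. 244.] [0.538 0.146 0.038] 377
wide_pot_tip 0.75 [263. 222.]
wide_pot_tip 0.31 [321. 173.]
middle_pot_tip 0.9 [151. 276.]
narrow_pot_tip 0.82 [324. 225.]
narrow_pot_tip 0.8 [300. 263.]
```

View pics/scene0.png

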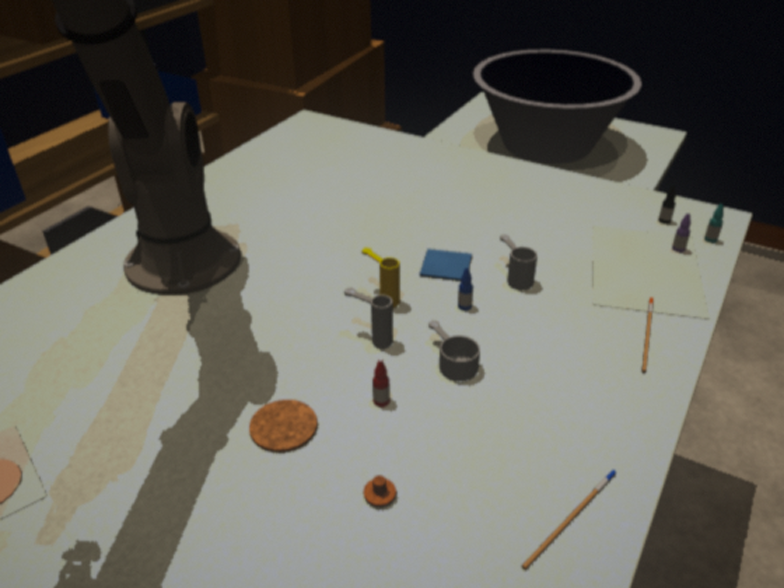

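View pics/side0.png

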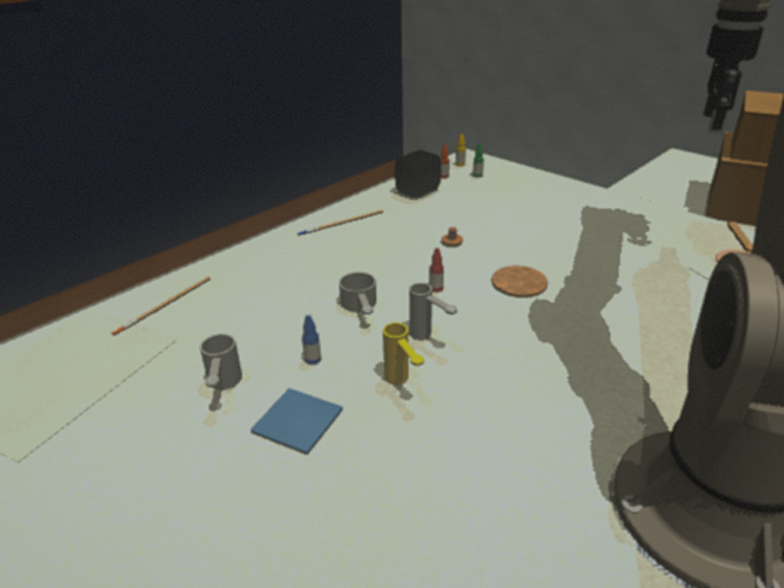

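Steel narrow pot is at scene (273,227); its yellow look-alike at (277,197). The round cork coaster is at (203,307); the square blue tile at (319,189). Red bottle is at (270,275), blue at (332,208), lid at (270,351). I'll confirm this in a crop and compute poses.

```bash
cat > pose.py <<'E'
from h import *
from scipy.optimize import least_squares
H=dict(wide_pot=(.044,.032,.087),middle_pot=(.066,.025,.080),narrow_pot=(.088,.018,.073))
def circ(p,rad):
    c0=np.median(p,0)
    return least_squares(lambda c:np.hypot(*(p-c).T)-rad,c0,loss='soft_l1',f_scale=.002).x
def pots(f,z0=0.,names=H):
    c=cloud(f)
    for k in names:
        h,rad,L=H[k]
        for o in r.outline_of(f,k):
            if o["score"]<.4: continue
            p=c[o["mask"]]; p=p[np.isfinite(p[:,0])]
            col=f["color"][o["mask"]].mean(0).astype(int)
            q=p[(p[:,2]>z0+.008)&(p[:,2]<z0+h-.016)]   # side wall below handle
            if len(q)<15: continue
            # centre: wall points lie on outer radius on camera side
            cam_=np.array(f["xyz"])[:2]; m=np.median(q[:,:2],0); d=(m-cam_)/np.linalg.norm(m-cam_)
            cc=least_squares(lambda c:np.hypot(*(q[:,:2]-c).T)-rad,m+d*rad*.8,loss='soft_l1',f_scale=.002).x
            print(k,round(o["score"],2),"wall centre",np.round(cc,4),"n",len(q),"rgb",col,"ztop",np.round(np.nanpercentile(p[:,2],97),3))
        for o in r.tip_of(f,k):
            if o["score"]>.4: print("   origin",round(o["score"],2),np.round(ray_z(f,o["at"],z0)[:2],4))
        for o in r.tip_of(f,k+"_tip"):
            if o["score"]>.4: print("   tip",round(o["score"],2),np.round(ray_z(f,o["at"],z0+h-.008)[:2],4))
E
python3 - <<'E'
from pose import *
for n in("scene","side"):
    f=r.grab_frame(n); print("==",n); pots(f)
    c=cloud(f)
    for k in("coaster","lid","bottle_a"):
        for o in r.outline_of(f,k):
            if o["score"]<.5: continue
            p=c[o["mask"]]; p=p[np.isfinite(p[:,0])]
            top=p
            (u,v),(a,b),_=cv2.minAreaRect(np.argwhere(o["mask"])[:,::-1].astype(np.float32))
            print(k,round(o["score"],2),"bboxmid",np.round((p[:,:2].min(0)+p[:,:2].max(0))/2,4),"mean",np.round(p.mean(0),4),"origin",[np.round(ray_z(f,t["at"],0)[:2],4).tolist() for t in r.tip_of(f,k)])
    if n=="scene": save(f,"crop0.png",(160,150,420,380),3)
E
```

```text
== scene
wide_pot 0.95 wall centre [ 0.6066 -0.0158] n 332 rgb [66 64 59] ztop 0.046
wide_pot 0.51 wall centre [ 0.4562 -0.0052] n 97 rgb [63 60 55] ztop 0.089
   origin 0.94 [ 0.6013 -0.0191]
   tip 0.83 [0.5188 0.0216]
middle_pot 0.82 wall centre [0.6047 0.2567] n 296 rgb [64 63 58] ztop 0.068
   origin 0.86 [0.6131 0.2526]
   tip 0.95 [0.5413 0.3281]
narrow_pot 0.97 wall centre [ 0.4653 -0.0181] n 349 rgb [67 64 58] ztop 0.09
narrow_pot 0.75 wall centre [0.4212 0.0839] n 254 rgb [90 78 32] ztop 0.09
   origin 0.91 [0.4251 0.0852]
   origin 0.89 [ 0.4642 -0.0233]
   tip 0.56 [ 0.3867 -0.0193]
   tip 0.56 [0.3563 0.1086]
coaster 0.59 bboxmid [ 0.4365 -0.2559] mean [ 0.4386 -0.2586  0.0096] origin [[0.4377, -0.2602]]
lid 0.8 bboxmid [ 0.6236 -0.2926] mean [ 0.6257 -0.2962  0.0175] origin [[0.6214, -0.2987]]
bottle_a 0.76 bboxmid [0.5457 0.1343] mean [0.5473 0.1323 0.0399] origin [[0.5327, -0.1418], [0.538, 0.1434], [0.4309, -0.2579]]
bottle_a 0.67 bboxmid [ 0.521  -0.1233] mean [ 0.537  -0.1444  0.0385] origin [[0.5327, -0.1418], [0.538, 0.1434], [0.4309, -0.2579]]
== side
wide_pot 0
[... 313 characters left out ...]
  tip 0.69 [0.5465 0.3085]
narrow_pot 0.63 wall centre [ 0.4665 -0.0177] n 384 rgb [86 86 78] ztop 0.087
narrow_pot 0.59 wall centre [0.4223 0.0843] n 432 rgb [111 103  51] ztop 0.088
   origin 0.77 [ 0.4672 -0.0056]
   origin 0.74 [ 0.6136 -0.2772]
   origin 0.56 [0.4168 0.084 ]
   tip 0.84 [0.35   0.1171]
   tip 0.75 [ 0.3875 -0.0007]
coaster 0.73 bboxmid [ 0.436  -0.2508] mean [ 0.4335 -0.2467  0.0065] origin [[0.4373, -0.2461]]
bottle_a 0.75 bboxmid [0.5707 0.1183] mean [0.5399 0.1445 0.0369] origin [[0.5492, 0.1389], [0.5336, -0.1378], [0.5665, -0.0006]]
bottle_a 0.65 bboxmid [ 0.5327 -0.1332] mean [ 0.5294 -0.1309  0.0378] origin [[0.5492, 0.1389], [0.5336, -0.1378], [0.5665, -0.0006]]
```

View pics/crop0.png

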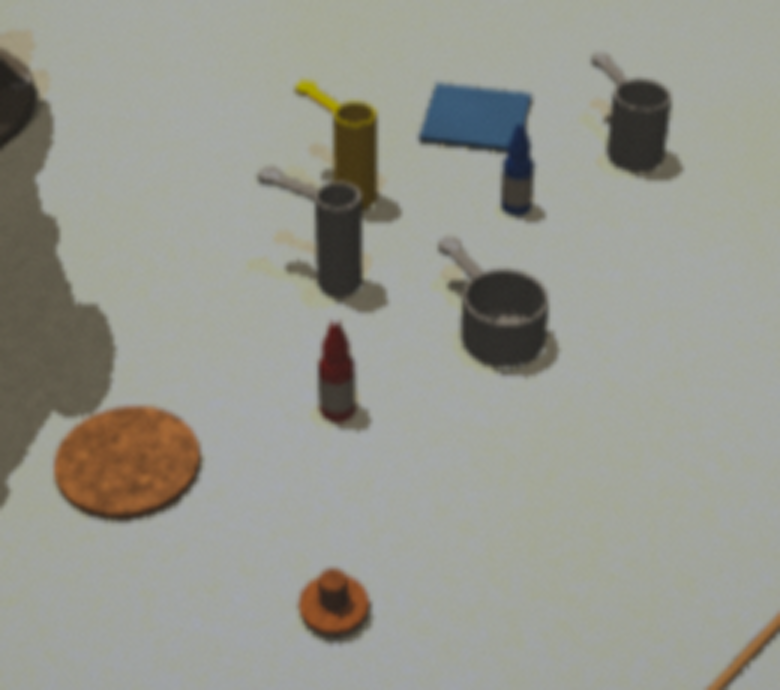

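The crop confirms it: the steel narrow pot sits in front of the yellow one, the cork disc is round and the blue tile is square. Next I need a helper that works out the moves.

```bash
cat > go.py <<'E'
import sys
from h import *
x,y,z,yaw=map(float,sys.argv[1:5])
s=r.state(); p=np.array(s["eef_pos"]); M=R.from_quat(s["ee_rot"]).as_matrix()
T=R.from_euler('z',yaw,degrees=True).as_matrix()@np.diag([1,-1,-1.])
print("t",round(s["time"],2),"p",p.round(4),"yaw",round(np.degrees(np.arctan2(M[1,0],M[0,0])),1),"j",np.round(s["qpos"],2),"F",np.round(s["contact_force"],1),"w",round(float(s["gripper_width"]),4))
print("shift cm",(M.T@(np.array([x,y,z])-p)*100).round(2),"rv deg",np.degrees(R.from_matrix(M.T@T).as_rotvec()).round(1))
E
python3 go.py 0.606 -0.014 0.2 156
```

```text
t 2.65 p [ 0.2815 -0.5859  0.2453] yaw 25.7 j [ 1.02  0.4   0.05  1.54 -0.02  1.21 -0.05] F [ 0.3 -0.9  0.3] w 0.0854
shift cm [ 54.02 -37.5    4.53] rv deg [   0.     0.  -130.3]
```

```bash
python3 -m creep '[{"x":6,"y":-4,"z":0.5,"az":-10},{"x":11,"y":-8,"z":1,"az":-20},{"x":16,"y":-11,"z":1.4,"az":-30},{"x":21,"y":-14.5,"z":1.8,"az":-41},{"x":26,"y":-18,"z":2.2,"az":-51},{"x":31,"y":-21.5,"z":2.6,"az":-62},{"x":36,"y":-25,"z":3,"az":-72},{"x":41,"y":-28.5,"z":3.5,"az":-83}]' 8.54 40; python3 go.py 0.606 -0.014 0.2 156
```

```text
t 2.65 p [ 0.2815 -0.5859  0.2453] yaw 25.7 j [ 1.02  0.4   0.05  1.54 -0.02  1.21 -0.05] F [ 0.3 -0.9  0.3] w 0.0854
shift cm [ 54.02 -37.5    4.53] rv deg [   0.     0.  -130.3]invalid input
```

```bash
python3 -m creep '[{"x":6,"y":-4,"z":0.5,"az":-10},{"x":11,"y":-8,"z":1,"az":-20},{"x":16,"y":-11,"z":1.4,"az":-30},{"x":21,"y":-14.5,"z":1.8,"az":-41},{"x":26,"y":-18,"z":2.2,"az":-51},{"x":31,"y":-21.5,"z":2.6,"az":-62},{"x":36,"y":-25,"z":3,"az":-72},{"x":41,"y":-28.5,"z":3.5,"az":-83}]'; python3 go.py 0.606 -0.014 0.2 156
```

```text
t 2.65 p [ 0.2815 -0.5859  0.2453] yaw 25.7 j [ 1.02  0.4   0.05  1.54 -0.02  1.21 -0.05] F [ 0.3 -0.9  0.3] w 0.0854
shift cm [ 54.02 -37.5    4.53] rv deg [   0.     0.  -130.3]invalid input
```

```bash
python3 -m creep '[{"x":6,"y":-4,"z":0.5,"ax":0,"ay":0,"az":-10},{"x":11,"y":-8,"z":1,"ax":0,"ay":0,"az":-20},{"x":16,"y":-11,"z":1.4,"ax":0,"ay":0,"az":-30},{"x":21,"y":-14.5,"z":1.8,"ax":0,"ay":0,"az":-41},{"x":26,"y":-18,"z":2.2,"ax":0,"ay":0,"az":-51},{"x":31,"y":-21.5,"z":2.6,"ax":0,"ay":0,"az":-62},{"x":36,"y":-25,"z":3,"ax":0,"ay":0,"az":-72},{"x":41,"y":-28.5,"z":3.5,"ax":0,"ay":0,"az":-83}]' 8.5 40; python3 go.py 0.606 -0.014 0.2 156
```

```text
time: 3.65
eef_pos: [0.5282, -0.1506, 0.2107]
ee_rot: [0.583, 0.813, 0.0, 0.001]
contact_force: [0.0, 0.5, -0.5]
gripper_width: 0.0846
t 3.65 p [ 0.5282 -0.1506  0.2107] yaw 108.7 j [ 0.56  0.27 -0.43  1.81  0.13  1.08  0.41] F [ 0.   0.5 -0.5] w 0.0846
shift cm [10.44 11.75  1.07] rv deg [  0.    0.1 -47.3]
```

```bash
python3 -m creep '[{"x":3,"y":3,"z":0.3,"ax":0,"ay":0,"az":-10},{"x":6,"y":6,"z":0.6,"ax":0,"ay":0,"az":-20},{"x":8,"y":9,"z":1,"ax":0,"ay":0,"az":-30},{"x":10.4,"y":11.7,"z":1.1,"ax":0,"ay":0,"az":-40},{"x":10.4,"y":11.7,"z":1.1,"ax":0,"ay":0,"az":-47.3},{"x":10.4,"y":11.7,"z":1.1,"ax":0,"ay":0,"az":-47.3},{"x":10.4,"y":11.7,"z":1.1,"ax":0,"ay":0,"az":-47.3},{"x":10.4,"y":11.7,"z":1.1,"ax":0,"ay":0,"az":-47.3}]'; python3 go.py 0.606 -0.014 0.04 156
python3 - <<'E'
from pose import *
f=r.grab_frame("wrist"); save(f,"w1.png",s=1.2); print(f["xyz"]); pots(f,names=["wide_pot"])
E
```

```text
time: 4.65
eef_pos: [0.6053, -0.0173, 0.1994]
ee_rot: [0.212, 0.977, -0.0, 0.0]
contact_force: [0.1, 0.4, 0.0]
gripper_width: 0.0851
t 4.65 p [ 0.6053 -0.0173  0.1994] yaw 155.6 j [ 0.43  0.41 -0.61  1.69  0.26  1.13  0.89] F [0.1 0.4 0. ] w 0.0851
shift cm [ 0.08  0.34 15.94] rv deg [-0.   0.  -0.4]
[0.52793524 0.01677846 0.32806246]
wide_pot 0.75 wall centre [ 0.6441 -0.0358] n 704 rgb [89 85 79] ztop 0.044
wide_pot 0.74 wall centre [0.547  0.1581] n 276 rgb [17 23 38] ztop 0.082
wide_pot 0.57 wall centre [ 0.5361 -0.1604] n 280 rgb [34 13 12] ztop 0.081
   origin 0.73 [ 0.6052 -0.0143]
   tip 0.74 [0.5323 0.0302]
```

View pics/w1.png

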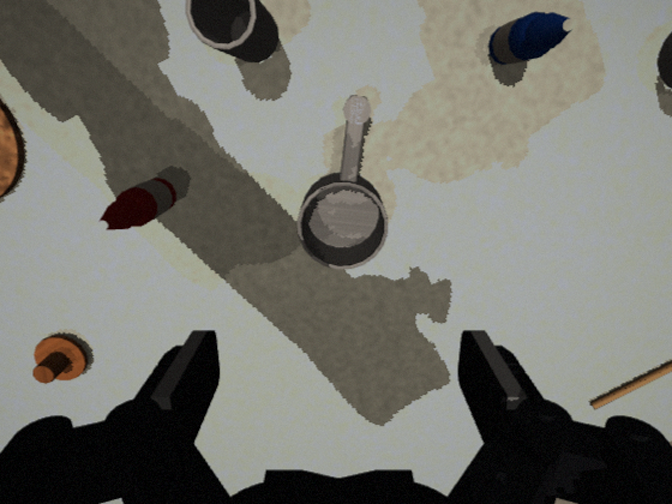

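Wrist view: the wide pot's rim is centred near (343,222) with its handle pointing up to (357,100); the red and blue bottles and the lid are well clear. I'll fit the rim and handle from depth.

```bash
cat >> pose.py <<'E'
def rim(f,k,guess,z0=0.,pr=True):
    h,rad,L=H[k]; c=cloud(f).reshape(-1,3); c=c[np.isfinite(c[:,0])]
    g=np.array(guess,float)
    for i in range(3):
        d=np.hypot(*(c[:,:2]-g).T)
        q=c[(abs(c[:,2]-z0-h)<.004)&(d<rad+(.012 if i==0 else .004))&(d>rad-(.014 if i==0 else .008))]
        if len(q)<10: print(k,"no rim",len(q)); return None
        g=least_squares(lambda v:np.hypot(*(q[:,:2]-v).T)-(rad-.0015),g,loss='soft_l1',f_scale=.001).x
    d=np.hypot(*(c[:,:2]-g).T)
    t=c[(abs(c[:,2]-z0-h+.0055)<.006)&(d>rad+.006)&(d<L+.004)]
    v=t[:,:2].mean(0)-g if len(t) else np.zeros(2)
    print(k,"rim",g.round(4),"n",len(q),"z",q[:,2].mean().round(4),"handle deg",np.degrees(np.arctan2(v[1],v[0])).round(1),len(t))
    return g
E
python3 - <<'E'
from pose import *
G=dict(wide_pot=(.606,-.014),middle_pot=(.605,.2575),narrow_pot=(.466,-.018))
for n in("wrist","scene","side"):
    f=r.grab_frame(n); print(n)
    for k in G: rim(f,k,G[k])
    if n=="wrist":
        c=cloud(f).reshape(-1,3)
        for o in r.outline_of(f,"lid"): p=cloud(f)[o["mask"]]; p=p[p[:,2]<.02]; print("lid",o["score"],np.nanmean(p,0).round(4),((np.nanmin(p,0)+np.nanmax(p,0))/2).round(4))
E
```

```text
wrist
wide_pot rim [ 0.6057 -0.0158] n 920 z 0.0435 handle deg 148.8 1048
middle_pot no rim 0
narrow_pot rim [ 0.466  -0.0197] n 638 z 0.0874 handle deg 0.0 0
lid 0.58 [ 0.6209 -0.2869  0.0113] [ 0.6224 -0.2977  0.0099]
scene
wide_pot rim [ 0.6066 -0.0158] n 175 z 0.044 handle deg 149.0 87
middle_pot rim [0.605  0.2552] n 96 z 0.0657 handle deg 141.7 59
narrow_pot rim [ 0.4663 -0.0196] n 89 z 0.0879 handle deg 176.8 93
side
wide_pot rim [ 0.6062 -0.0124] n 92 z 0.0423 handle deg 148.8 82
middle_pot rim [0.604  0.2583] n 130 z 0.0648 handle deg 141.6 135
narrow_pot rim [ 0.4655 -0.0169] n 69 z 0.0864 handle deg 174.7 115
```

```bash
python3 go.py 0.606 -0.015 0.024 149
```

```text
t 5.05 p [ 0.6054 -0.0165  0.1994] yaw 155.7 j [ 0.43  0.41 -0.62  1.69  0.26  1.13  0.89] F [ 0.6  0.3 -0.1] w 0.0849
shift cm [1.000e-02 1.700e-01 1.754e+01] rv deg [-0.   0.   6.7]
```

```bash
python3 -m creep '[{"x":0,"y":0.1,"z":3,"ax":0,"ay":0,"az":3.5},{"x":0,"y":0.15,"z":7,"ax":0,"ay":0,"az":6.7},{"x":0,"y":0.15,"z":11,"ax":0,"ay":0,"az":6.7},{"x":0,"y":0.15,"z":14,"ax":0,"ay":0,"az":6.7},{"x":0,"y":0.15,"z":16,"ax":0,"ay":0,"az":6.7},{"x":0,"y":0.15,"z":17,"ax":0,"ay":0,"az":6.7},{"x":0,"y":0.15,"z":17.5,"ax":0,"ay":0,"az":6.7},{"x":0,"y":0.15,"z":17.5,"ax":0,"ay":0,"az":6.7}]'
python3 -m creep '[{"x":0,"y":0,"z":0,"ax":0,"ay":0,"az":0},{"x":0,"y":0,"z":0,"ax":0,"ay":0,"az":0},{"x":0,"y":0,"z":0,"ax":0,"ay":0,"az":0},{"x":0,"y":0,"z":0,"ax":0,"ay":0,"az":0},{"x":0,"y":0,"z":0,"ax":0,"ay":0,"az":0},{"x":0,"y":0,"z":-0.5,"ax":0,"ay":0,"az":0},{"x":0,"y":0,"z":-1.5,"ax":0,"ay":0,"az":0},{"x":0,"y":0,"z":-3,"ax":0,"ay":0,"az":0}]' 5.5 40
python3 go.py 0.437 -0.254 0.15 180
```

```text
time: 6.05
eef_pos: [0.6066, -0.0151, 0.0249]
ee_rot: [0.267, 0.964, 0.0, 0.001]
contact_force: [1.0, -0.9, -0.4]
gripper_width: 0.0851
time: 7.05
eef_pos: [0.6057, -0.0152, 0.0548]
ee_rot: [0.267, 0.964, -0.0, -0.0]
contact_force: [0.8, -0.1, -1.2]
gripper_width: 0.0639
t 7.05 p [ 0.6057 -0.0152  0.0548] yaw 149.0 j [ 0.35  0.57 -0.53  1.8   0.37  0.87  0.68] F [ 0.8 -0.1 -1.2] w 0.0639
shift cm [  2.17 -29.16  -9.5 ] rv deg [ -0.   -0.1 -31. ]
```

```bash
python3 -m creep '[{"x":0,"y":0,"z":-5,"ax":0,"ay":0,"az":0},{"x":0,"y":0,"z":-9.5,"ax":0,"ay":0,"az":-5},{"x":0.4,"y":-5,"z":-9.5,"ax":0,"ay":0,"az":-12},{"x":0.8,"y":-10.5,"z":-9.5,"ax":0,"ay":0,"az":-20},{"x":1.2,"y":-16,"z":-9.5,"ax":0,"ay":0,"az":-27},{"x":1.6,"y":-21.5,"z":-9.5,"ax":0,"ay":0,"az":-31},{"x":2,"y":-26,"z":-9.5,"ax":0,"ay":0,"az":-31},{"x":2.2,"y":-29.1,"z":-9.5,"ax":0,"ay":0,"az":-31}]'
python3 go.py 0.437 -0.254 0.035 180
python3 - <<'E'
from pose import *
for n in("scene","side"):
    f=r.grab_frame(n); c=cloud(f)
    for o in r.outline_of(f,"coaster")[:1]:
        p=c[o["mask"]];p=p[(p[:,2]<.012)]; q=p[:,:2]
        print(n,"coaster",round(o["score"],2),len(q),np.round(cv2.minEnclosingCircle(np.float32(q))[0],4),cv2.minEnclosingCircle(np.float32(q))[1], q.mean(0).round(4))
    g=np.array([.437,-.254]); rim(f,"wide_pot",g,r.state()["eef_pos"][2]-.024)
f=r.grab_frame("scene"); save(f,"s2.png",(140,180,330,350),4)
E
```

```text
time: 8.05
eef_pos: [0.4357, -0.2554, 0.1502]
ee_rot: [0.001, 1.0, -0.001, 0.0]
contact_force: [0.2, 0.4, -1.1]
gripper_width: 0.0638
t 8.05 p [ 0.4357 -0.2554  0.1502] yaw 179.9 j [ 1.    0.29 -0.65  1.97  0.22  0.95  1.81] F [ 0.2  0.4 -1.1] w 0.0638
shift cm [-0.13  0.16 11.52] rv deg [-0.1  0.  -0.1]
scene coaster 0.55 1348 [ 0.4332 -0.2568] 0.053638894110918045 [ 0.4381 -0.258 ]
wide_pot rim [ 0.436  -0.2553] n 157 z 0.1691 handle deg -110.3 70
side coaster 0.75 737 [ 0.4368 -0.2596] 0.057916391640901566 [ 0.4325 -0.2476]
wide_pot rim [ 0.4339 -0.256 ] n 61 z 0.1687 handle deg 159.0 126
```

View pics/s2.png

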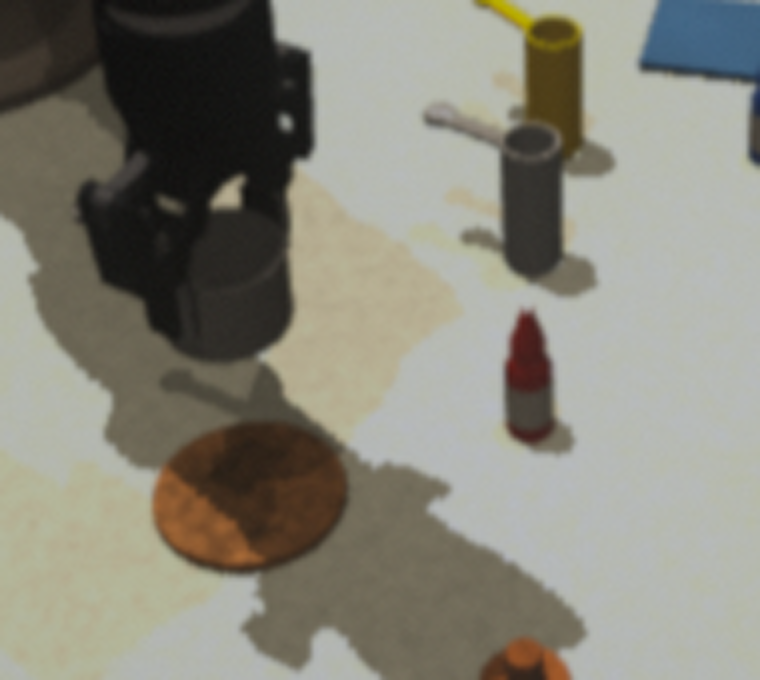

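Pot is held level above the coaster; cork ellipse centred near crop (250,495). I'll do an ellipse fit of the cork for its centre.

```bash
python3 - <<'E'
from pose import *
for n in("scene","side","wrist"):
    f=r.grab_frame(n)
    for o in r.outline_of(f,"coaster")[:1]:
        m=o["mask"].astype(np.uint8); cs,_=cv2.findContours(m,cv2.RETR_EXTERNAL,cv2.CHAIN_APPROX_NONE)
        k=max(cs,key=cv2.contourArea)[:,0]
        at=[ray_z(f,(p+.5)/[560,420],.007)[:2] for p in k]
        q=np.array(at); s=least_squares(lambda v:np.hypot(*(q-v[:2]).T)-v[2],[.437,-.254,.05],loss='soft_l1',f_scale=.001).x
        (u,v),_,_=cv2.fitEllipse(k); print(n,round(o["score"],2),s.round(4),ray_z(f,((u+.5)/560,(v+.5)/420),.007)[:2].round(4))
E
python3 go.py 0.437 -0.254 0.035 180
```

```text
scene 0.97 [ 0.4382 -0.2559  0.05  ] [ 0.4392 -0.2576]
side 0.86 [ 0.43   -0.2472  0.0525] [ 0.4287 -0.2454]
wrist 0.91 [ 0.4272 -0.2836  0.0264] [ 0.4257 -0.2838]
t 8.6 p [ 0.4378 -0.2524  0.1494] yaw -179.9 j [ 1.    0.29 -0.65  1.97  0.22  0.95  1.81] F [-0.4  0.2 -1.5] w 0.064
shift cm [ 0.09 -0.16 11.44] rv deg [0.  0.  0.1]
```

```bash
python3 -m creep '[{"x":-0.1,"y":-0.1,"z":4,"ax":0,"ay":0,"az":0},{"x":-0.1,"y":-0.1,"z":7.5,"ax":0,"ay":0,"az":0},{"x":-0.1,"y":-0.1,"z":9.5,"ax":0,"ay":0,"az":0},{"x":-0.1,"y":-0.1,"z":10.7,"ax":0,"ay":0,"az":0},{"x":-0.1,"y":-0.1,"z":11.3,"ax":0,"ay":0,"az":0},{"x":-0.1,"y":-0.1,"z":11.6,"ax":0,"ay":0,"az":0},{"x":-0.1,"y":-0.1,"z":11.75,"ax":0,"ay":0,"az":0},{"x":-0.1,"y":-0.1,"z":11.75,"ax":0,"ay":0,"az":0}]'
python3 -m creep '[{"x":0,"y":0,"z":0,"ax":0,"ay":0,"az":0},{"x":0,"y":0,"z":0,"ax":0,"ay":0,"az":0},{"x":0,"y":0,"z":0,"ax":0,"ay":0,"az":0},{"x":0,"y":0,"z":-1.5,"ax":0,"ay":0,"az":0},{"x":0,"y":0,"z":-4,"ax":0,"ay":0,"az":0},{"x":0,"y":0,"z":-8,"ax":0,"ay":0,"az":0},{"x":0,"y":0,"z":-13,"ax":0,"ay":0,"az":0},{"x":0,"y":0,"z":-18,"ax":0,"ay":0,"az":0}]' 8.5 40
python3 go.py 0.6045 0.2568 0.18 141.7
python3 - <<'E'
from pose import *
for n in("scene","side","wrist"):
    f=r.grab_frame(n); rim(f,"wide_pot",(.437,-.254),.008)
    for o in r.outline_of(f,"coaster")[:1]:
        m=o["mask"].astype(np.uint8); cs,_=cv2.findContours(m,cv2.RETR_EXTERNAL,cv2.CHAIN_APPROX_NONE)
        q=np.array([ray_z(f,(p+.5)/[560,420],.008)[:2] for p in max(cs,key=cv2.contourArea)[:,0]])
        s=least_squares(lambda v:np.hypot(*(q-v[:2]).T)-.05,[.437,-.254],loss='soft_l1',f_scale=.0005).x
        print(n,round(o["score"],2),s.round(4))
    if n=="wrist":save(f,"w2.png",s=1.2)
E
```

```text
time: 9.6
eef_pos: [0.4389, -0.2544, 0.0337]
ee_rot: [0.0, 1.0, -0.001, 0.0]
contact_force: [-3.7, 1.8, 10.1]
gripper_width: 0.0641
time: 10.6
eef_pos: [0.4383, -0.2539, 0.2143]
ee_rot: [-0.0, 1.0, -0.0, 0.0]
contact_force: [-0.3, -0.4, -0.5]
gripper_width: 0.0848
t 10.6 p [ 0.4383 -0.2539  0.2143] yaw -180.0 j [ 1.04  0.22 -0.68  1.9   0.15  1.08  1.87] F [-0.3 -0.4 -0.5] w 0.0848
shift cm [-16.65  51.06   3.42] rv deg [-0.   0.  38.3]
wide_pot rim [ 0.4391 -0.2549] n 208 z 0.0523 handle deg -179.7 123
scene 0.77 [ 0.4391 -0.257 ]
wide_pot rim [ 0.4386 -0.2517] n 90 z 0.05 handle deg 178.8 84
side 0.68 [ 0.4308 -0.2447]
wide_pot rim [ 0.438  -0.2557] n 890 z 0.0515 handle deg 179.9 1020
wrist 0.82 [ 0.4367 -0.2534]
```

View pics/w2.png

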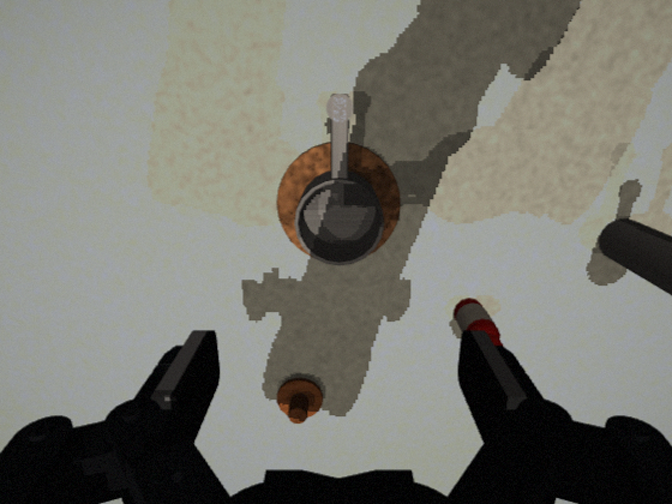

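The wide pot stands upright and centred on the coaster within about 2 mm (w2: rim at (340,222), handle up to (340,105)). Now the middle pot.

```bash
python3 -m creep '[{"x":-2,"y":5.8,"z":0,"ax":0,"ay":0,"az":5},{"x":-3.8,"y":11.6,"z":0,"ax":0,"ay":0,"az":10},{"x":-5.7,"y":17.4,"z":0,"ax":0,"ay":0,"az":15},{"x":-7.6,"y":23.2,"z":0,"ax":0,"ay":0,"az":20},{"x":-9.5,"y":29,"z":0.5,"ax":0,"ay":0,"az":25},{"x":-11.3,"y":34.8,"z":1,"ax":0,"ay":0,"az":30},{"x":-13.2,"y":40.6,"z":1.5,"ax":0,"ay":0,"az":34},{"x":-15,"y":46,"z":2,"ax":0,"ay":0,"az":38.3}]' 8.5 40
python3 go.py 0.6045 0.2568 0.18 141.7
```

```text
time: 11.9
eef_pos: [0.5878, 0.2075, 0.1897]
ee_rot: [0.329, 0.944, -0.001, -0.001]
contact_force: [0.6, -1.4, -0.4]
gripper_width: 0.0845
t 11.9 p [0.5878 0.2075 0.1897] yaw 141.6 j [ 0.13  0.48 -0.73  1.65  0.35  1.15  0.21] F [ 0.6 -1.4 -0.4] w 0.0845
shift cm [1.75 4.91 0.96] rv deg [-0.2 -0.1 -0.1]
```

```bash
python3 -m creep '[{"x":0.9,"y":2.5,"z":0.5,"ax":0,"ay":0,"az":0},{"x":1.75,"y":4.9,"z":1,"ax":0,"ay":0,"az":0},{"x":1.75,"y":4.9,"z":1,"ax":0,"ay":0,"az":0},{"x":1.75,"y":4.9,"z":1,"ax":0,"ay":0,"az":0},{"x":1.75,"y":4.9,"z":1,"ax":0,"ay":0,"az":0},{"x":1.75,"y":4.9,"z":1,"ax":0,"ay":0,"az":0},{"x":1.75,"y":4.9,"z":1,"ax":0,"ay":0,"az":0},{"x":1.75,"y":4.9,"z":1,"ax":0,"ay":0,"az":0}]'
python3 - <<'E'
from pose import *
f=r.grab_frame("wrist"); rim(f,"middle_pot",(.6045,.2568)); rim(f,"narrow_pot",(.466,-.0185))
E
python3 go.py 0.6045 0.2568 0.058 141.7
```

```text
time: 12.9
eef_pos: [0.605, 0.2548, 0.182]
ee_rot: [0.328, 0.945, -0.0, 0.0]
contact_force: [-0.4, -0.5, -0.0]
gripper_width: 0.0849
middle_pot rim [0.6042 0.2555] n 927 z 0.0655 handle deg 141.2 1337
narrow_pot no rim 0
t 12.95 p [0.605  0.2549 0.182 ] yaw 141.7 j [ 0.04  0.55 -0.72  1.57  0.38  1.17  0.14] F [1.3 0.3 1. ] w 0.0849
shift cm [ 0.16  0.12 12.4 ] rv deg [ 0.  0. -0.]
```

```bash
python3 -m creep '[{"x":0.1,"y":0.05,"z":3,"ax":0,"ay":0,"az":0.3},{"x":0.1,"y":0.05,"z":6,"ax":0,"ay":0,"az":0.3},{"x":0.1,"y":0.05,"z":8.5,"ax":0,"ay":0,"az":0.3},{"x":0.1,"y":0.05,"z":10.5,"ax":0,"ay":0,"az":0.3},{"x":0.1,"y":0.05,"z":11.7,"ax":0,"ay":0,"az":0.3},{"x":0.1,"y":0.05,"z":12.5,"ax":0,"ay":0,"az":0.3},{"x":0.1,"y":0.05,"z":12.5,"ax":0,"ay":0,"az":0.3},{"x":0.1,"y":0.05,"z":12.5,"ax":0,"ay":0,"az":0.3}]'
python3 -m creep '[{"x":0,"y":0,"z":0,"ax":0,"ay":0,"az":0},{"x":0,"y":0,"z":0,"ax":0,"ay":0,"az":0},{"x":0,"y":0,"z":0,"ax":0,"ay":0,"az":0},{"x":0,"y":0,"z":0,"ax":0,"ay":0,"az":0},{"x":0,"y":0,"z":0,"ax":0,"ay":0,"az":0},{"x":0,"y":0,"z":0,"ax":0,"ay":0,"az":0},{"x":0,"y":0,"z":-2,"ax":0,"ay":0,"az":0},{"x":0,"y":0,"z":-5,"ax":0,"ay":0,"az":0}]' 4 40
python3 -m creep '[{"x":0,"y":0,"z":-4,"ax":0,"ay":0,"az":0},{"x":0,"y":0,"z":-8,"ax":0,"ay":0,"az":0},{"x":0,"y":0,"z":-12,"ax":0,"ay":0,"az":0},{"x":0,"y":0,"z":-14,"ax":0,"ay":0,"az":0},{"x":0,"y":0,"z":-15,"ax":0,"ay":0,"az":0},{"x":0,"y":0,"z":-15,"ax":0,"ay":0,"az":0},{"x":0,"y":0,"z":-15,"ax":0,"ay":0,"az":0},{"x":0,"y":0,"z":-15,"ax":0,"ay":0,"az":0}]'
python3 go.py 0.4383 -0.2545 0.25 135
python3 - <<'E'
from pose import *
f=r.grab_frame("side"); rim(f,"middle_pot",(.6045,.2568),.192); save(f,"s3.png",(0,100,420,350),1.9)
f=r.grab_frame("scene"); rim(f,"middle_pot",(.6045,.2568),.192)
E
```

```text
time: 13.95
eef_pos: [0.605, 0.2564, 0.0577]
ee_rot: [0.33, 0.944, 0.0, 0.001]
contact_force: [-1.0, 0.8, 0.1]
gripper_width: 0.0853
time: 14.95
eef_pos: [0.6035, 0.2554, 0.1066]
ee_rot: [0.33, 0.944, -0.001, -0.001]
contact_force: [0.6, -0.1, -0.7]
gripper_width: 0.0491
time: 15.95
eef_pos: [0.604, 0.2557, 0.2554]
ee_rot: [0.33, 0.944, -0.001, -0.001]
contact_force: [0.8, -0.5, -2.0]
gripper_width: 0.0491
t 15.95 p [0.604  0.2557 0.2554] yaw 141.4 j [ 0.05  0.49 -0.75  1.49  0.34  1.3   0.17] F [ 0.8 -0.5 -2. ] w 0.0491
shift cm [-18.87 -50.21   0.62] rv deg [-0.1 -0.1  6.4]
middle_pot rim [0.603  0.2577] n 241 z 0.2582 handle deg 143.4 167
middle_pot rim [0.6051 0.2551] n 118 z 0.2579 handle deg -113.7 23
```

View pics/s3.png

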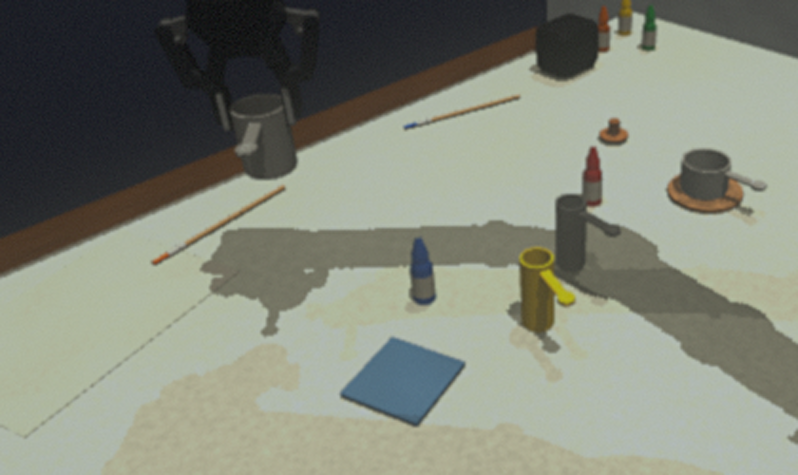

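Middle pot held upright (crop (265,135)); the wide pot stands on the coaster at (705,175). Carry it across.

```bash
python3 -m creep '[{"x":-1.4,"y":-3.8,"z":0,"ax":0,"ay":0,"az":1},{"x":-3.3,"y":-8.8,"z":0,"ax":0,"ay":0,"az":2},{"x":-5.4,"y":-14.3,"z":0,"ax":0,"ay":0,"az":3},{"x":-7.5,"y":-19.8,"z":0,"ax":0,"ay":0,"az":4},{"x":-9.6,"y":-25.5,"z":0,"ax":0,"ay":0,"az":5},{"x":-11.7,"y":-31,"z":0.3,"ax":0,"ay":0,"az":6},{"x":-13.8,"y":-36.7,"z":0.6,"ax":0,"ay":0,"az":6.4},{"x":-15.9,"y":-42.2,"z":0.6,"ax":0,"ay":0,"az":6.4}]'
python3 go.py 0.4383 -0.2545 0.2 135
```

```text
time: 17.05
eef_pos: [0.4644, -0.1747, 0.2508]
ee_rot: [0.383, 0.924, -0.0, 0.0]
contact_force: [1.1, 0.0, -1.2]
gripper_width: 0.0492
t 17.05 p [ 0.4644 -0.1747  0.2508] yaw 135.0 j [ 0.81  0.15 -0.59  1.87  0.09  1.15  0.97] F [ 1.1  0.  -1.2] w 0.0492
shift cm [-3.8  -7.49  5.08] rv deg [-0.  0.  0.]
```

```bash
python3 -m creep '[{"x":-2,"y":-4,"z":1,"ax":0,"ay":0,"az":0},{"x":-3.5,"y":-7,"z":3,"ax":0,"ay":0,"az":0},{"x":-3.8,"y":-7.5,"z":5,"ax":0,"ay":0,"az":0},{"x":-3.8,"y":-7.5,"z":6.5,"ax":0,"ay":0,"az":0},{"x":-3.8,"y":-7.5,"z":8,"ax":0,"ay":0,"az":0},{"x":-3.8,"y":-7.5,"z":9,"ax":0,"ay":0,"az":0},{"x":-3.8,"y":-7.5,"z":9,"ax":0,"ay":0,"az":0},{"x":-3.8,"y":-7.5,"z":9,"ax":0,"ay":0,"az":0}]'
python3 go.py 0.4383 -0.2545 0.069 135
python3 - <<'E'
from pose import *
z=r.state()["eef_pos"][2]-.057; print(z)
for n in("scene","side","wrist"):
    f=r.grab_frame(n); rim(f,"wide_pot",(.4383,-.2545),.008); rim(f,"middle_pot",(.4383,-.2545),z)
    p=r.state()["eef_pos"]; print(np.round(p,4))
    if n=="scene": save(f,"s4.png",(130,180,330,350),4)
E
```

```text
time: 18.05
eef_pos: [0.4399, -0.2528, 0.1614]
ee_rot: [0.382, 0.924, -0.0, 0.001]
contact_force: [0.8, -0.4, -1.9]
gripper_width: 0.0493
t 18.05 p [ 0.4399 -0.2528  0.1614] yaw 135.0 j [ 0.88  0.26 -0.52  1.96  0.16  0.96  1.08] F [ 0.8 -0.4 -1.9] w 0.0493
shift cm [ 0.01 -0.24  9.24] rv deg [0.  0.1 0. ]
0.10436948340630908
wide_pot rim [ 0.4389 -0.2546] n 214 z 0.0519 handle deg -179.6 121
middle_pot rim [ 0.4407 -0.2534] n 184 z 0.1702 handle deg 135.4 116
[ 0.4399 -0.2529  0.1615]
wide_pot rim [ 0.4384 -0.2516] n 92 z 0.0501 handle deg 178.7 84
middle_pot rim [ 0.4389 -0.2513] n 80 z 0.1687 handle deg 127.6 111
[ 0.4398 -0.253   0.1615]
wide_pot rim [ 0.4383 -0.2554] n 593 z 0.0517 handle deg 179.4 1402
middle_pot rim [ 0.4389 -0.2535] n 3772 z 0.1695 handle deg 134.8 5334
[ 0.4398 -0.253   0.1614]
```

View pics/s4.png

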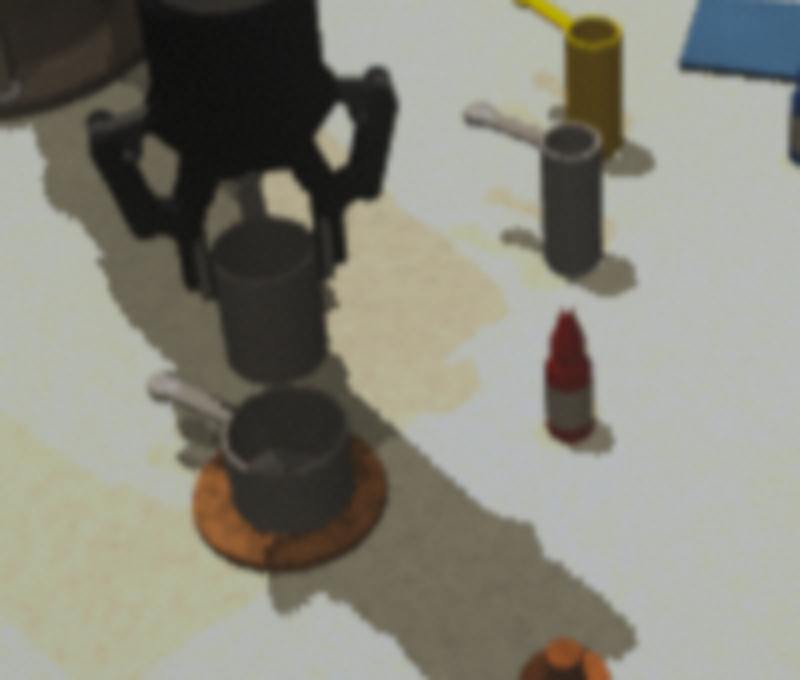

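Held middle pot (crop (270,300)) is directly above the wide pot (290,455), handles 45° apart. Correct by 1.5 mm and lower.

```bash
python3 -m creep '[{"x":0,"y":-0.15,"z":2.5,"ax":0,"ay":0,"az":0},{"x":0,"y":-0.15,"z":4.5,"ax":0,"ay":0,"az":0},{"x":0,"y":-0.15,"z":6,"ax":0,"ay":0,"az":0},{"x":0,"y":-0.15,"z":7.3,"ax":0,"ay":0,"az":0},{"x":0,"y":-0.15,"z":8.3,"ax":0,"ay":0,"az":0},{"x":0,"y":-0.15,"z":8.9,"ax":0,"ay":0,"az":0},{"x":0,"y":-0.15,"z":9.2,"ax":0,"ay":0,"az":0},{"x":0,"y":-0.15,"z":9.3,"ax":0,"ay":0,"az":0}]'
python3 go.py 0.4383 -0.2545 0.069 135
```

```text
time: 19.2
eef_pos: [0.4385, -0.254, 0.0695]
ee_rot: [0.383, 0.924, -0.001, -0.0]
contact_force: [-4.7, 2.3, 15.5]
gripper_width: 0.0492
t 19.2 p [ 0.4385 -0.254   0.0695] yaw 135.0 j [ 0.84  0.39 -0.48  2.03  0.25  0.77  0.99] F [-4.7  2.3 15.5] w 0.0492
shift cm [-0.02 -0.05  0.05] rv deg [-0.1  0.  -0. ]
```

```bash
python3 -m creep '[{"x":0,"y":0,"z":0,"ax":0,"ay":0,"az":0},{"x":0,"y":0,"z":0,"ax":0,"ay":0,"az":0},{"x":0,"y":0,"z":0,"ax":0,"ay":0,"az":0},{"x":0,"y":0,"z":-1.5,"ax":0,"ay":0,"az":0},{"x":0,"y":0,"z":-4,"ax":0,"ay":0,"az":0},{"x":0,"y":0,"z":-8,"ax":0,"ay":0,"az":0},{"x":0,"y":0,"z":-12,"ax":0,"ay":0,"az":0},{"x":0,"y":0,"z":-15,"ax":0,"ay":0,"az":0}]' 8.5 40
python3 go.py 0.466 -0.0185 0.22 175.5
python3 - <<'E'
from pose import *
for n in("scene","side","wrist"):
    f=r.grab_frame(n); rim(f,"wide_pot",(.4383,-.2545),.008); rim(f,"middle_pot",(.4383,-.2545),.012); rim(f,"narrow_pot",(.466,-.0185))
E
```

```text
time: 20.2
eef_pos: [0.4389, -0.254, 0.2208]
ee_rot: [0.383, 0.924, -0.0, 0.001]
contact_force: [-0.5, -1.0, 0.9]
gripper_width: 0.0849
t 20.2 p [ 0.4389 -0.254   0.2208] yaw 135.0 j [ 0.91  0.19 -0.53  1.89  0.11  1.08  1.12] F [-0.5 -1.   0.9] w 0.0849
shift cm [14.73 18.57  0.05] rv deg [ -0.    0.2 -40.5]
wide_pot rim [ 0.4383 -0.2544] n 168 z 0.0523 handle deg -179.4 118
middle_pot rim [ 0.4393 -0.2545] n 170 z 0.0779 handle deg 134.8 103
narrow_pot rim [ 0.4664 -0.0194] n 91 z 0.0877 handle deg 176.8 93
wide_pot rim [ 0.4413 -0.2576] n 84 z 0.0511 handle deg 171.9 95
middle_pot rim [ 0.4387 -0.2516] n 73 z 0.0762 handle deg 134.1 73
narrow_pot rim [ 0.4653 -0.0167] n 68 z 0.0865 handle deg 175.2 112
wide_pot rim [ 0.4387 -0.2558] n 538 z 0.0517 handle deg 179.1 937
middle_pot rim [ 0.4381 -0.2547] n 769 z 0.0775 handle deg 134.8 1134
narrow_pot rim [ 0.4645 -0.0217] n 68 z 0.0867 handle deg 0.0 0
```

```bash
python3 -m creep '[{"x":2.9,"y":3.7,"z":0,"ax":0,"ay":0,"az":-8},{"x":5.8,"y":7.4,"z":0,"ax":0,"ay":0,"az":-16},{"x":8.7,"y":11,"z":0,"ax":0,"ay":0,"az":-25},{"x":11.6,"y":14.6,"z":0,"ax":0,"ay":0,"az":-34},{"x":13.8,"y":17.4,"z":0,"ax":0,"ay":0,"az":-41},{"x":14.7,"y":18.5,"z":0,"ax":0,"ay":0,"az":-41},{"x":14.7,"y":18.5,"z":0,"ax":0,"ay":0,"az":-41},{"x":14.7,"y":18.5,"z":0,"ax":0,"ay":0,"az":-41}]'
python3 - <<'E'
from pose import *
f=r.grab_frame("wrist"); rim(f,"narrow_pot",(.466,-.0185))
E
python3 go.py 0.4658 -0.0188 0.079 175.8
```

```text
time: 21.35
eef_pos: [0.4648, -0.021, 0.2174]
ee_rot: [0.037, 0.999, -0.0, -0.0]
contact_force: [-0.1, -0.4, -0.0]
gripper_width: 0.0852
narrow_pot rim [ 0.4651 -0.0202] n 600 z 0.0874 handle deg 176.4 1177
t 21.4 p [ 0.4649 -0.021   0.2175] yaw 175.8 j [ 0.68  0.14 -0.79  1.98  0.11  1.07  1.34] F [-0.1  0.4 -0.6] w 0.085
shift cm [-0.08  0.24 13.85] rv deg [-0. -0. -0.]
```

```bash
python3 -m creep '[{"x":-0.05,"y":0.15,"z":3.5,"ax":0,"ay":0,"az":0},{"x":-0.05,"y":0.15,"z":7,"ax":0,"ay":0,"az":0},{"x":-0.05,"y":0.15,"z":10,"ax":0,"ay":0,"az":0},{"x":-0.05,"y":0.15,"z":12,"ax":0,"ay":0,"az":0},{"x":-0.05,"y":0.15,"z":13.2,"ax":0,"ay":0,"az":0},{"x":-0.05,"y":0.15,"z":13.8,"ax":0,"ay":0,"az":0},{"x":-0.05,"y":0.15,"z":13.8,"ax":0,"ay":0,"az":0},{"x":-0.05,"y":0.15,"z":13.8,"ax":0,"ay":0,"az":0}]'
python3 -m creep '[{"x":0,"y":0,"z":0,"ax":0,"ay":0,"az":0},{"x":0,"y":0,"z":0,"ax":0,"ay":0,"az":0},{"x":0,"y":0,"z":0,"ax":0,"ay":0,"az":0},{"x":0,"y":0,"z":0,"ax":0,"ay":0,"az":0},{"x":0,"y":0,"z":0,"ax":0,"ay":0,"az":0},{"x":0,"y":0,"z":0,"ax":0,"ay":0,"az":0},{"x":0,"y":0,"z":0,"ax":0,"ay":0,"az":0},{"x":0,"y":0,"z":-1,"ax":0,"ay":0,"az":0}]' 2.5 40
python3 -m creep '[{"x":0,"y":0,"z":-3,"ax":0,"ay":0,"az":0},{"x":0,"y":0,"z":-7,"ax":0,"ay":0,"az":0},{"x":0,"y":0,"z":-11,"ax":0,"ay":0,"az":0},{"x":0,"y":0,"z":-15,"ax":0,"ay":0,"az":0},{"x":0,"y":0,"z":-17,"ax":0,"ay":0,"az":0},{"x":0,"y":0,"z":-18,"ax":0,"ay":0,"az":0},{"x":0,"y":0,"z":-18,"ax":0,"ay":0,"az":0},{"x":0,"y":0,"z":-18,"ax":0,"ay":0,"az":0}]'
python3 go.py 0.4385 -0.2540 0.26 90
python3 - <<'E'
from pose import *
z=r.state()["eef_pos"][2]-.079
for n in("scene","side","wrist"):
    f=r.grab_frame(n); rim(f,"narrow_pot",(.466,-.0195),z)
    if n=="side": save(f,"s5.png",(130,60,450,300),2.4)
E
```

```text
time: 22.4
eef_pos: [0.4663, -0.0178, 0.0805]
ee_rot: [0.035, 0.999, -0.0, 0.001]
contact_force: [0.6, -0.4, -0.3]
gripper_width: 0.085
time: 23.4
eef_pos: [0.4648, -0.0175, 0.0893]
ee_rot: [0.035, 0.999, 0.0, -0.001]
contact_force: [0.0, 0.4, -0.8]
gripper_width: 0.0332
time: 24.4
eef_pos: [0.4649, -0.0177, 0.2687]
ee_rot: [0.035, 0.999, 0.0, -0.001]
contact_force: [-0.0, 0.1, -1.0]
gripper_width: 0.0336
t 24.4 p [ 0.4649 -0.0177  0.2687] yaw 176.0 j [ 0.71  0.08 -0.81  1.91  0.06  1.18  1.39] F [-0.   0.1 -1. ] w 0.0336
shift cm [  0.99 -23.76   0.87] rv deg [-0.1 -0.1 86. ]
narrow_pot rim [ 0.466  -0.0174] n 74 z 0.2774 handle deg -165.8 122
narrow_pot rim [ 0.4641 -0.0167] n 77 z 0.2767 handle deg 159.2 182
narrow_pot rim [ 0.464  -0.0186] n 2454 z 0.2765 handle deg 176.3 5097
```

View pics/s5.png

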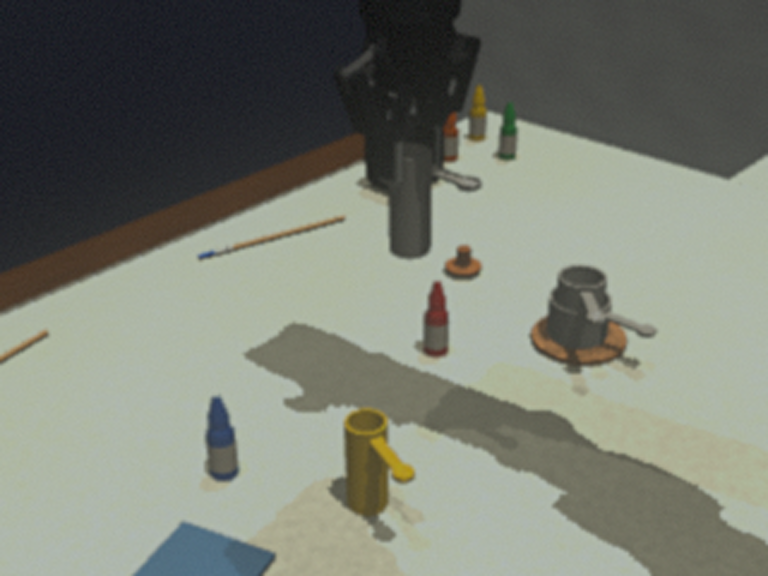

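Narrow steel pot held upright (crop (410,200)); the nested two stand on the coaster at (580,305). Carry, turning to handle 90°.

```bash
python3 -m creep '[{"x":0.1,"y":-3,"z":0,"ax":0,"ay":0,"az":10},{"x":0.2,"y":-6,"z":0,"ax":0,"ay":0,"az":20},{"x":0.4,"y":-9,"z":0,"ax":0,"ay":0,"az":30},{"x":0.5,"y":-12,"z":0,"ax":0,"ay":0,"az":40},{"x":0.6,"y":-15,"z":0,"ax":0,"ay":0,"az":50},{"x":0.7,"y":-18,"z":0.3,"ax":0,"ay":0,"az":60},{"x":0.8,"y":-21,"z":0.6,"ax":0,"ay":0,"az":70},{"x":1,"y":-23.7,"z":0.9,"ax":0,"ay":0,"az":80}]'
python3 go.py 0.4385 -0.2540 0.26 90
```

```text
time: 25.55
eef_pos: [0.4388, -0.2544, 0.2601]
ee_rot: [0.671, 0.741, -0.0, -0.001]
contact_force: [-0.1, -0.8, -1.3]
gripper_width: 0.0338
t 25.55 p [ 0.4388 -0.2544  0.2601] yaw 95.7 j [ 0.9   0.15 -0.51  1.84  0.08  1.17  0.46] F [-0.1 -0.8 -1.3] w 0.0338
shift cm [ 0.05 -0.03  0.01] rv deg [-0.  -0.   5.7]
```

```bash
python3 -m creep '[{"x":0,"y":0,"z":1.5,"ax":0,"ay":0,"az":3},{"x":0,"y":0,"z":3,"ax":0,"ay":0,"az":5.7},{"x":0,"y":0,"z":4.5,"ax":0,"ay":0,"az":5.7},{"x":0,"y":0,"z":5.5,"ax":0,"ay":0,"az":5.7},{"x":0,"y":0,"z":6,"ax":0,"ay":0,"az":5.7},{"x":0,"y":0,"z":6,"ax":0,"ay":0,"az":5.7},{"x":0,"y":0,"z":6,"ax":0,"ay":0,"az":5.7},{"x":0,"y":0,"z":6,"ax":0,"ay":0,"az":5.7}]'
python3 go.py 0.4383 -0.2545 0.095 90
python3 - <<'E'
from pose import *
z=r.state()["eef_pos"][2]-.079; print(z)
for n in("scene","side","wrist"):
    f=r.grab_frame(n); rim(f,"middle_pot",(.4383,-.2545),.012); rim(f,"narrow_pot",(.4383,-.2545),z)
    rim(f,"wide_pot",(.4383,-.2545),.008)
    print(np.round(r.state()["eef_pos"],4))
    if n=="scene": save(f,"s6.png",(130,180,330,350),4)
E
```

```text
time: 26.55
eef_pos: [0.4395, -0.2536, 0.2014]
ee_rot: [0.705, 0.709, 0.0, 0.001]
contact_force: [0.6, -0.3, -1.0]
gripper_width: 0.0334
t 26.55 p [ 0.4395 -0.2536  0.2014] yaw 90.3 j [ 0.88  0.21 -0.5   1.91  0.12  1.04  0.33] F [ 0.6 -0.3 -1. ] w 0.0334
shift cm [-0.08 -0.13 10.64] rv deg [0.  0.  0.3]
0.12237625134925244
middle_pot rim [ 0.4393 -0.2543] n 169 z 0.078 handle deg 135.9 16
narrow_pot rim [ 0.4394 -0.2546] n 103 z 0.21 handle deg -9.2 55
wide_pot rim [ 0.4381 -0.2545] n 169 z 0.0522 handle deg -179.4 120
[ 0.4395 -0.2535  0.2013]
middle_pot rim [ 0.4388 -0.2518] n 76 z 0.076 handle deg 133.9 73
narrow_pot rim [ 0.4402 -0.2506] n 50 z 0.209 handle deg 103.6 113
wide_pot rim [ 0.4414 -0.2563] n 79 z 0.0513 handle deg 172.1 97
[ 0.4394 -0.2535  0.2012]
middle_pot rim [ 0.4386 -0.2545] n 403 z 0.0776 handle deg 134.5 1237
narrow_pot rim [ 0.439  -0.2537] n 2404 z 0.209 handle deg 90.5 5101
wide_pot rim [ 0.4384 -0.2556] n 398 z 0.0517 handle deg 178.8 913
[ 0.4393 -0.2535  0.2012]
```

View pics/s6.png

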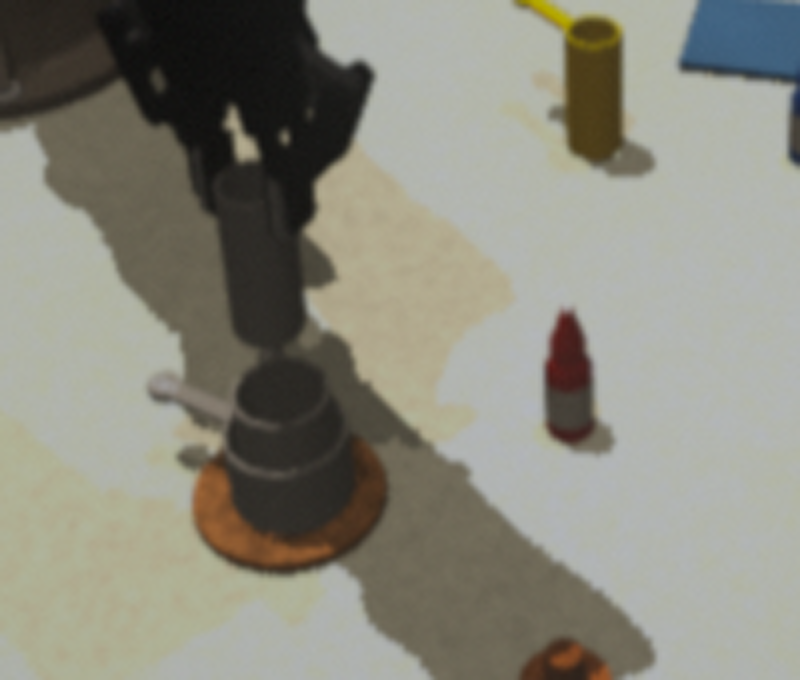

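Narrow pot (crop (260,260)) is right above the nested pair (285,440), under 1 mm off. Lower.

```bash
python3 -m creep '[{"x":-0.05,"y":-0.05,"z":2.5,"ax":0,"ay":0,"az":0},{"x":-0.05,"y":-0.05,"z":4.5,"ax":0,"ay":0,"az":0},{"x":-0.05,"y":-0.05,"z":6.5,"ax":0,"ay":0,"az":0},{"x":-0.05,"y":-0.05,"z":8,"ax":0,"ay":0,"az":0},{"x":-0.05,"y":-0.05,"z":9.3,"ax":0,"ay":0,"az":0},{"x":-0.05,"y":-0.05,"z":10.1,"ax":0,"ay":0,"az":0},{"x":-0.05,"y":-0.05,"z":10.5,"ax":0,"ay":0,"az":0},{"x":-0.05,"y":-0.05,"z":10.65,"ax":0,"ay":0,"az":0}]'
python3 go.py 0.4383 -0.2545 0.095 90
```

```text
time: 27.7
eef_pos: [0.4389, -0.2543, 0.0961]
ee_rot: [0.705, 0.709, -0.001, 0.0]
contact_force: [-5.6, 2.3, 18.7]
gripper_width: 0.0336
t 27.7 p [ 0.4389 -0.2543  0.0961] yaw 90.3 j [ 0.84  0.35 -0.47  2.01  0.21  0.83  0.25] F [-5.6  2.3 18.7] w 0.0336
shift cm [-0.02 -0.06  0.11] rv deg [-0.1  0.1  0.3]
```

```bash
python3 -m creep '[{"x":0,"y":0,"z":0,"ax":0,"ay":0,"az":0},{"x":0,"y":0,"z":0,"ax":0,"ay":0,"az":0},{"x":0,"y":0,"z":0,"ax":0,"ay":0,"az":0},{"x":0,"y":0,"z":0,"ax":0,"ay":0,"az":0},{"x":0,"y":0,"z":-1.5,"ax":0,"ay":0,"az":0},{"x":0,"y":0,"z":-4,"ax":0,"ay":0,"az":0},{"x":0,"y":0,"z":-8,"ax":0,"ay":0,"az":0},{"x":0,"y":0,"z":-12,"ax":0,"ay":0,"az":0}]' 8.5 40
python3 go.py 0.622 -0.294 0.18 90
python3 - <<'E'
from pose import *
for n in("scene","side","wrist"):
    f=r.grab_frame(n)
    for k,z in(("wide_pot",.008),("middle_pot",.012),("narrow_pot",.016)): rim(f,k,(.4384,-.2543),z)
    c=cloud(f).reshape(-1,3); q=c[(np.hypot(c[:,0]-.622,c[:,1]+.294)<.035)&(c[:,2]>.006)]
    if len(q): k=q[q[:,2]>.026]; print(n,"lid mid",((q.min(0)+q.max(0))/2).round(4),"knob",k.mean(0).round(4),len(k),((k.min(0)+k.max(0))/2).round(4))
E
```

```text
time: 28.7
eef_pos: [0.4388, -0.2538, 0.2165]
ee_rot: [0.705, 0.709, 0.0, 0.0]
contact_force: [-0.0, 0.1, 0.3]
gripper_width: 0.0852
t 28.7 p [ 0.4388 -0.2538  0.2165] yaw 90.3 j [ 0.89  0.19 -0.5   1.9   0.11  1.08  0.34] F [-0.   0.1  0.3] w 0.0852
shift cm [-4.12 18.29  3.67] rv deg [0.  0.  0.3]
wide_pot rim [ 0.4376 -0.2538] n 184 z 0.0522 handle deg -179.0 120
middle_pot rim [ 0.4393 -0.2539] n 140 z 0.0781 handle deg 135.2 60
narrow_pot rim [ 0.4378 -0.2547] n 124 z 0.1039 handle deg 89.7 125
scene lid mid [ 0.6229 -0.2917  0.0223] knob [ 0.6239 -0.2934  0.0329] 82 [ 0.6231 -0.2919  0.0317]
wide_pot rim [ 0.4423 -0.2579] n 74 z 0.0512 handle deg 169.4 106
middle_pot rim [ 0.4416 -0.2542] n 72 z 0.0773 handle deg 134.1 71
narrow_pot rim [ 0.4369 -0.2516] n 50 z 0.102 handle deg 91.5 74
side lid mid [ 0.6233 -0.2877  0.0197] knob [ 0.6222 -0.2877  0.0306] 22 [ 0.6233 -0.2887  0.0303]
wide_pot rim [ 0.4383 -0.2556] n 466 z 0.0517 handle deg 178.9 809
middle_pot rim [ 0.4387 -0.2549] n 474 z 0.0775 handle deg 134.3 1105
narrow_pot rim [ 0.4371 -0.2545] n 650 z 0.1034 handle deg 90.5 1327
wrist lid mid [ 0.6225 -0.292   0.0206] knob [ 0.6209 -0.2911  0.032 ] 311 [ 0.622  -0.2916  0.0306]
```

All three are nested with handles at 180°/135°/90°. Now the lid.

```bash
python3 -m creep '[{"x":-0.8,"y":4,"z":0.5,"ax":0,"ay":0,"az":0},{"x":-1.8,"y":9,"z":1.5,"ax":0,"ay":0,"az":0},{"x":-2.8,"y":14,"z":3,"ax":0,"ay":0,"az":0},{"x":-3.6,"y":17.5,"z":5,"ax":0,"ay":0,"az":0},{"x":-3.8,"y":18.35,"z":6.5,"ax":0,"ay":0,"az":0},{"x":-3.8,"y":18.35,"z":7,"ax":0,"ay":0,"az":0},{"x":-3.8,"y":18.35,"z":7,"ax":0,"ay":0,"az":0},{"x":-3.8,"y":18.35,"z":7,"ax":0,"ay":0,"az":0}]' 5 30
python3 - <<'E'
from pose import *
f=r.grab_frame("wrist"); c=cloud(f).reshape(-1,3)
q=c[(np.hypot(c[:,0]-.622,c[:,1]+.292)<.03)&(c[:,2]>.007)&(c[:,2]<.05)]
k=q[q[:,2]>.031]; d=q[(q[:,2]<.014)]
print("knob top",k.mean(0).round(4),len(k),((k.min(0)+k.max(0))/2).round(4),"disc",((d.min(0)+d.max(0))/2).round(4))
f=r.grab_frame("wrist");save(f,"w7.png",s=1.2)
E
python3 go.py 0.6225 -0.2918 0.027 90
```

```text
time: 29.85
eef_pos: [0.6219, -0.2913, 0.1456]
ee_rot: [0.705, 0.709, -0.0, 0.001]
contact_force: [0.2, -0.5, 0.0]
gripper_width: 0.0501
knob top [ 0.6227 -0.2919  0.0328] 434 [ 0.6226 -0.2922  0.0329] disc [ 0.6231 -0.2926  0.0105]
t 29.95 p [ 0.6222 -0.2913  0.1456] yaw 90.3 j [ 0.7   0.58 -0.47  1.53  0.28  1.1   0.17] F [ 0.7 -0.4  0.3] w 0.0499
shift cm [-4.000e-02  1.000e-02  1.186e+01] rv deg [0.1 0.1 0.3]
```

View pics/w7.png

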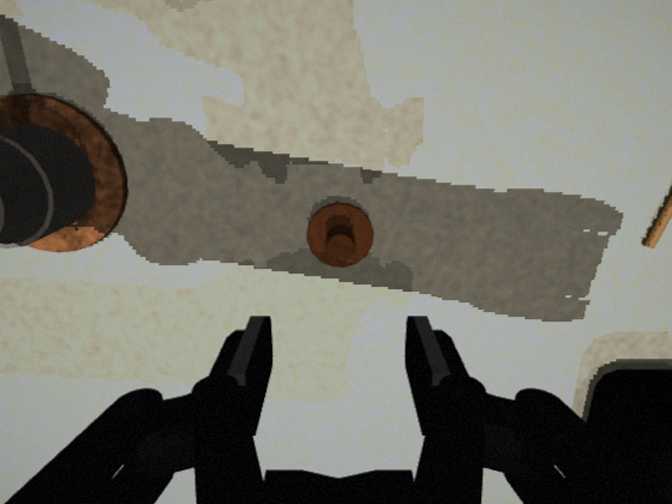

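Lid right way up at w7 (340,240), centred between the jaws. Descend and grip the knob.

```bash
python3 -m creep '[{"x":-0.05,"y":0.02,"z":3,"ax":0,"ay":0,"az":0},{"x":-0.05,"y":0.02,"z":6,"ax":0,"ay":0,"az":0},{"x":-0.05,"y":0.02,"z":8.5,"ax":0,"ay":0,"az":0},{"x":-0.05,"y":0.02,"z":10.3,"ax":0,"ay":0,"az":0},{"x":-0.05,"y":0.02,"z":11.2,"ax":0,"ay":0,"az":0},{"x":-0.05,"y":0.02,"z":11.75,"ax":0,"ay":0,"az":0},{"x":-0.05,"y":0.02,"z":11.75,"ax":0,"ay":0,"az":0},{"x":-0.05,"y":0.02,"z":11.75,"ax":0,"ay":0,"az":0}]'
python3 -m creep '[{"x":0,"y":0,"z":0,"ax":0,"ay":0,"az":0},{"x":0,"y":0,"z":0,"ax":0,"ay":0,"az":0},{"x":0,"y":0,"z":0,"ax":0,"ay":0,"az":0},{"x":0,"y":0,"z":0,"ax":0,"ay":0,"az":0},{"x":0,"y":0,"z":0,"ax":0,"ay":0,"az":0},{"x":0,"y":0,"z":0,"ax":0,"ay":0,"az":0},{"x":0,"y":0,"z":0,"ax":0,"ay":0,"az":0},{"x":0,"y":0,"z":-1,"ax":0,"ay":0,"az":0}]' 0.8 30
python3 -m creep '[{"x":0,"y":0,"z":-3,"ax":0,"ay":0,"az":0},{"x":0,"y":0,"z":-7,"ax":0,"ay":0,"az":0},{"x":0,"y":0,"z":-11,"ax":0,"ay":0,"az":0},{"x":0,"y":0,"z":-15,"ax":0,"ay":0,"az":0},{"x":0,"y":0,"z":-17,"ax":0,"ay":0,"az":0},{"x":0,"y":0,"z":-17.5,"ax":0,"ay":0,"az":0},{"x":0,"y":0,"z":-17.5,"ax":0,"ay":0,"az":0},{"x":0,"y":0,"z":-17.5,"ax":0,"ay":0,"az":0}]'
python3 go.py 0.438 -0.2538 0.21 90
```

```text
time: 30.95
eef_pos: [0.6233, -0.2916, 0.0277]
ee_rot: [0.705, 0.709, 0.0, 0.001]
contact_force: [0.1, -0.6, 0.4]
gripper_width: 0.0498
time: 31.95
eef_pos: [0.6215, -0.2911, 0.0358]
ee_rot: [0.705, 0.709, -0.001, -0.001]
contact_force: [0.5, -0.3, -0.4]
gripper_width: 0.0165
time: 32.95
eef_pos: [0.6216, -0.2912, 0.2098]
ee_rot: [0.705, 0.709, -0.001, -0.002]
contact_force: [0.0, -0.8, -0.7]
gripper_width: 0.0165
t 32.95 p [ 0.6216 -0.2912  0.2098] yaw 90.3 j [ 0.71  0.53 -0.49  1.47  0.25  1.21  0.19] F [ 0.  -0.8 -0.7] w 0.0165
shift cm [  3.84 -18.34   0.04] rv deg [-0.2 -0.1  0.3]
```

```bash
python3 -m creep '[{"x":0.8,"y":-4,"z":0,"ax":0,"ay":0,"az":0},{"x":1.9,"y":-9,"z":0.5,"ax":0,"ay":0,"az":0},{"x":3,"y":-14,"z":1,"ax":0,"ay":0,"az":0},{"x":3.6,"y":-17,"z":1.5,"ax":0,"ay":0,"az":0},{"x":3.8,"y":-18.4,"z":2,"ax":0,"ay":0,"az":0},{"x":3.8,"y":-18.4,"z":3,"ax":0,"ay":0,"az":0},{"x":3.8,"y":-18.4,"z":3,"ax":0,"ay":0,"az":0},{"x":3.8,"y":-18.4,"z":3,"ax":0,"ay":0,"az":0}]'
python3 go.py 0.4375 -0.254 0.126 90
python3 - <<'E'
from pose import *
z=r.state()["eef_pos"][2]-.028; print(z)
for n in("scene","side","wrist"):
    f=r.grab_frame(n); rim(f,"narrow_pot",(.4375,-.254),.016)
    c=cloud(f).reshape(-1,3); d=c[(abs(c[:,2]-z-.0095)<.005)&(np.hypot(c[:,0]-.438,c[:,1]+.254)<.03)]
    if len(d):
        s=cv2.minEnclosingCircle(np.float32(d[:,:2])); print(n,"lid disc",np.round(s[0],4),round(s[1],4),len(d),"mid",((d.min(0)+d.max(0))/2).round(4))
    print(np.round(r.state()["eef_pos"],4))
    if n=="scene": save(f,"s8.png",(130,180,330,350),4)
E
```

```text
time: 33.95
eef_pos: [0.4398, -0.2543, 0.1818]
ee_rot: [0.705, 0.709, 0.001, 0.0]
contact_force: [-0.7, -0.2, 0.1]
gripper_width: 0.0168
t 33.95 p [ 0.4398 -0.2543  0.1818] yaw 90.4 j [ 0.89  0.24 -0.52  1.93  0.14  1.    0.32] F [-0.7 -0.2  0.1] w 0.0168
shift cm [ 0.03 -0.23  5.58] rv deg [ 0.1 -0.   0.4]
0.15379246502006386
narrow_pot rim [ 0.4376 -0.2544] n 118 z 0.1039 handle deg 89.4 121
scene lid disc [ 0.441  -0.2559] 0.0216 139 mid [ 0.4411 -0.2574  0.1646]
[ 0.4396 -0.2544  0.1819]
narrow_pot rim [ 0.4371 -0.2515] n 47 z 0.1021 handle deg 91.4 72
side lid disc [ 0.4382 -0.2499] 0.0221 100 mid [ 0.4381 -0.2487  0.1636]
[ 0.4395 -0.2544  0.182 ]
narrow_pot rim [ 0.4372 -0.2547] n 562 z 0.1035 handle deg 90.7 1764
wrist lid disc [ 0.4391 -0.255 ] 0.0221 2468 mid [ 0.4393 -0.2541  0.1642]
[ 0.4393 -0.2544  0.182 ]
```

View pics/s8.png

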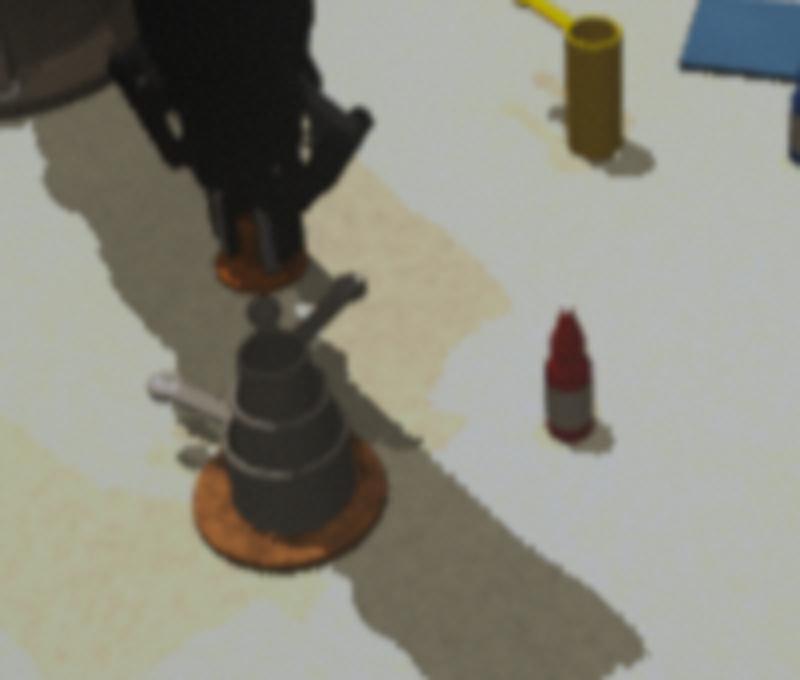

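Lid hangs level above the narrow pot (crop (262,265) over (275,355)), needing 2 mm in −x. Lower, release, retreat.

```bash
python3 -m creep '[{"x":0,"y":-0.2,"z":1.5,"ax":0,"ay":0,"az":0},{"x":0,"y":-0.2,"z":3,"ax":0,"ay":0,"az":0},{"x":0,"y":-0.2,"z":4,"ax":0,"ay":0,"az":0},{"x":0,"y":-0.2,"z":4.6,"ax":0,"ay":0,"az":0},{"x":0,"y":-0.2,"z":5,"ax":0,"ay":0,"az":0},{"x":0,"y":-0.2,"z":5.3,"ax":0,"ay":0,"az":0},{"x":0,"y":-0.2,"z":5.5,"ax":0,"ay":0,"az":0},{"x":0,"y":-0.2,"z":5.6,"ax":0,"ay":0,"az":0}]'
python3 go.py 0.4375 -0.254 0.126 90
python3 - <<'E'
from pose import *
f=r.grab_frame("side"); save(f,"s9.png",(300,130,440,260),5)
E
```

```text
time: 35.1
eef_pos: [0.4366, -0.2545, 0.126]
ee_rot: [0.705, 0.709, -0.0, 0.0]
contact_force: [0.0, 0.4, 0.4]
gripper_width: 0.0167
t 35.1 p [ 0.4366 -0.2545  0.126 ] yaw 90.3 j [ 0.87  0.3  -0.5   1.99  0.19  0.89  0.27] F [0.  0.4 0.4] w 0.0167
shift cm [ 0.05  0.1  -0.  ] rv deg [0.  0.  0.3]
```

View pics/s9.png

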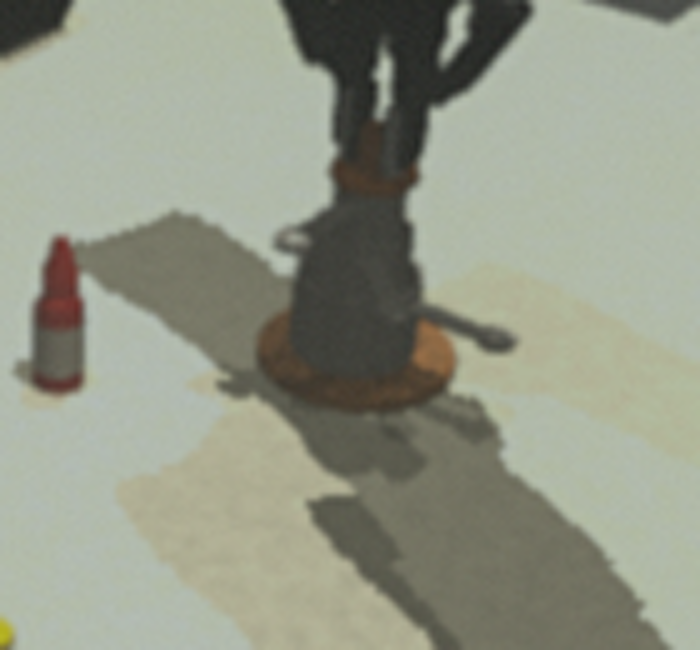

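Lid sits at the pot's mouth (375,175) but with no contact force yet; lower a little more and release.

```bash
python3 -m creep '[{"x":0,"y":0.05,"z":0.05,"ax":0,"ay":0,"az":0},{"x":0,"y":0.05,"z":0.1,"ax":0,"ay":0,"az":0},{"x":0,"y":0.05,"z":0.15,"ax":0,"ay":0,"az":0},{"x":0,"y":0.05,"z":0.15,"ax":0,"ay":0,"az":0},{"x":0,"y":0.05,"z":0.15,"ax":0,"ay":0,"az":0},{"x":0,"y":0.05,"z":0.15,"ax":0,"ay":0,"az":0},{"x":0,"y":0.05,"z":0.15,"ax":0,"ay":0,"az":0},{"x":0,"y":0.05,"z":0.15,"ax":0,"ay":0,"az":0}]'
```

```text
time: 36.15
eef_pos: [0.4373, -0.2547, 0.1252]
ee_rot: [0.705, 0.709, -0.0, 0.0]
contact_force: [-0.7, 0.1, 6.0]
gripper_width: 0.0161
```

Contact at 6 N: seated. Release and rise.

```bash
python3 -m creep '[{"x":0,"y":0,"z":0,"ax":0,"ay":0,"az":0},{"x":0,"y":0,"z":0,"ax":0,"ay":0,"az":0},{"x":0,"y":0,"z":0,"ax":0,"ay":0,"az":0},{"x":0,"y":0,"z":0,"ax":0,"ay":0,"az":0},{"x":0,"y":0,"z":-1.5,"ax":0,"ay":0,"az":0},{"x":0,"y":0,"z":-4,"ax":0,"ay":0,"az":0},{"x":0,"y":0,"z":-8,"ax":0,"ay":0,"az":0},{"x":0,"y":0,"z":-12,"ax":0,"ay":0,"az":0}]' 5 30
python3 - <<'E'
from pose import *
for n in("scene","side","wrist"):
    f=r.grab_frame(n)
    for k,z in(("wide_pot",.008),("middle_pot",.012)): rim(f,k,(.4384,-.2543),z)
    c=cloud(f).reshape(-1,3); b=np.hypot(c[:,0]-.438,c[:,1]+.254)<.035
    d=c[b&(abs(c[:,2]-.107)<.005)&(np.hypot(c[:,0]-.438,c[:,1]+.254)<.026)]; k=c[b&(c[:,2]>.128)&(c[:,2]<.14)]
    if len(d) and len(k): print(n,"disc",np.round(cv2.minEnclosingCircle(np.float32(d[:,:2])),4) if 0 else ((d.min(0)+d.max(0))/2).round(4),"knob",k.mean(0).round(4),k[:,2].max().round(4))
    if n=="scene": save(f,"s10.png",(130,150,400,350),2.9)
    if n=="wrist": save(f,"w10.png",s=1.2)
    c=cloud(f)
    if n!="wrist":
        for o in r.outline_of(f,"bottle_a")[:2]: print("bottle",round(o["score"],2),np.nanmean(c[o["mask"]],0).round(3))
E
```

```text
time: 37.15
eef_pos: [0.437, -0.2543, 0.2466]
ee_rot: [0.705, 0.709, 0.0, 0.0]
contact_force: [-0.8, -0.4, -0.8]
gripper_width: 0.0502
wide_pot rim [ 0.4381 -0.2539] n 180 z 0.0522 handle deg -179.0 119
middle_pot rim [ 0.4387 -0.2534] n 134 z 0.0783 handle deg 135.4 8
scene disc [ 0.4372 -0.2554  0.1072] knob [ 0.4384 -0.2558  0.132 ] 0.1376
bottle 0.78 [0.547 0.132 0.042]
bottle 0.68 [ 0.537 -0.143  0.04 ]
wide_pot rim [ 0.4421 -0.2577] n 75 z 0.0513 handle deg 169.6 101
middle_pot rim [ 0.4428 -0.2542] n 70 z 0.0774 handle deg 135.1 75
side disc [ 0.4355 -0.2535  0.1073] knob [ 0.4365 -0.2517  0.1298] 0.1313
bottle 0.85 [0.54  0.144 0.039]
bottle 0.71 [ 0.531 -0.132  0.037]
wide_pot rim [ 0.4383 -0.2556] n 389 z 0.0517 handle deg 179.0 721
middle_pot rim [ 0.4386 -0.255 ] n 318 z 0.0776 handle deg 134.3 923
wrist disc [ 0.4369 -0.2552  0.1081] knob [ 0.4367 -0.2547  0.1308] 0.1327
```

View pics/s10.png

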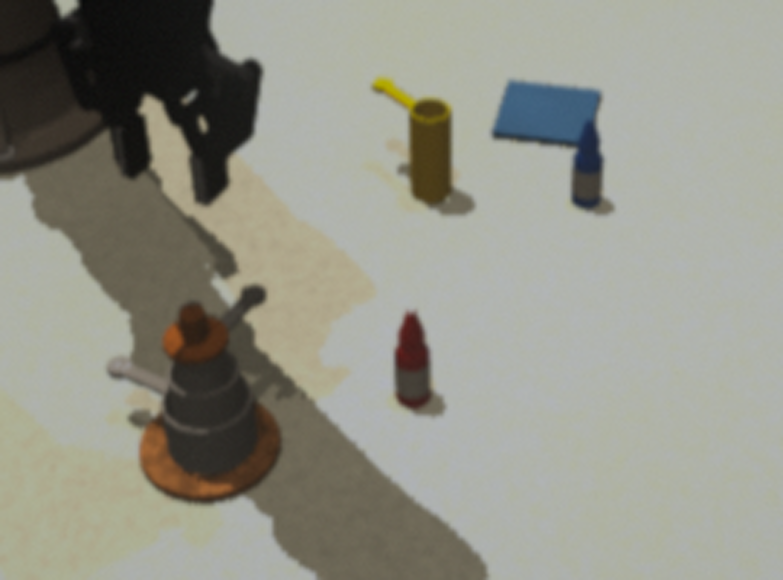

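View pics/w10.png

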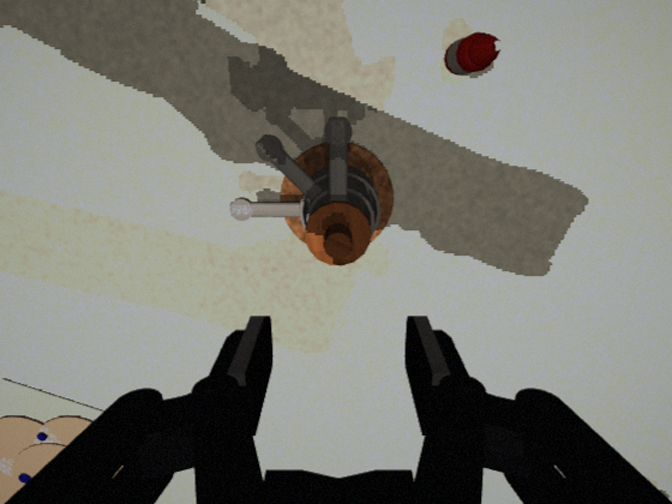

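The stack is complete and the lid is seated: knob top at 0.131 m, as expected. The handles fan out to w10 (240,208), (270,147) and (338,128), and both bottles are standing. Handing in.

```bash
python3 -c "
from h import *
print(r.close_job(), r.state()['time'])"
```

```text
the job is handed in; nothing more can be done
the job is handed in; nothing more can be done
```

The pots are packed on the cork coaster in the order you asked: wide, middle, narrow, then the wooden lid. I handed in at about 37 s on the robot's clock, well under the 104 s limit.

**Final camera checks:**
- **Position:** the wide pot's axis is at about (0.438, −0.255). Fits of the coaster's centre from the scene and wrist cameras agree with this to within about 2 mm.
- **Nesting:** the rims were measured at 0.052, 0.078 and 0.104 m, which are the heights expected when each pot is fully seated.
- **Lid:** the lid is centred on the narrow pot, and its knob top is at 0.131 m, the height expected when it sits on the rim.
- **Handles:** they point to about 179°, 134° and 90°, so they are 45° apart and none lies over another.
- **Other objects:** both paint bottles are standing and, by the camera, have not moved. I never touched the yellow look-alike or the blue tile.
- **Forces:** the highest wrist force I saw, read at the end of each move, was about 20 N, when setting down the narrow pot.

**Checks that disagreed:** once partly hidden, the side camera put the coaster's centre up to 12 mm away and the wide pot's handle about 10° round. I trusted the scene and wrist cameras, which agreed with each other.

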